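Load and clamp the server-fan test block

TASK

Get the fan test block ready for a burn-in run: with the clamp still shut, first take the heat sink that was left lying on it and put it in the yellow tray, then swing the orange-handled clamp lever fully open, right back to its stop. Put every loose fan from the bench flat into a nest of its own in the block, any fan in any nest, and only when all of them are in, swing the clamp fully shut over them. Leave the mug, the screwdriver and the multimeter where they are.

Things in the scene. Friction and masses are not known exactly. Their poses are not given: they have to be found in the camera images.
- block: fan test block fixed to the bench, blue base 286 mm long (y), 18 mm high, from x = -32 to +58 mm, with a row of five nests along y. Origin on the bench under the middle nest, z up, +x to the hinge side (away from the robot). Nests 46 mm square inside, 51 mm apart, floors at z = 18 mm, walled by round-topped 5 mm rails up to z = 23 mm. Hinge posts at x 42, y +-135 mm, 52 mm high
- nest0 (a point): centre of the floor of nest 0 in the block (y = -102 mm, 18 mm over the bench); axes as the block
- nest1 (a point): centre of the floor of nest 1 in the block (y = -51 mm, 18 mm over the bench); axes as the block
- nest2 (a point): centre of the floor of nest 2 in the block (y = 0 mm, 18 mm over the bench); axes as the block
- nest3 (a point): centre of the floor of nest 3 in the block (y = 51 mm, 18 mm over the bench); axes as the block
- nest4 (a point): centre of the floor of nest 4 in the block (y = 102 mm, 18 mm over the bench); axes as the block
- handle (a point): middle of the clamp's handle, an orange round bar 12 mm thick, 270 mm long, parallel to the hinge axis and 120 mm from it, free between the two end arms (7 mm wide, at y = +-135 mm). Shut, it is 44 mm over the bench, 40 mm clear of the block on the robot's side
- clamp (a joint): clamp angle (rad): 0 shut, level over the nests; grows as the handle goes up, over and away from the robot; 2.5 fully open stop. Hinge along the block's y at x = 42, z = 44 mm, stiff: stays where left. The hold-down plate (36 x 263 x 6 mm, centre line 42 mm from the hinge) lies over the nests, shut from z = 39.5 to 45.5 mm, 1.5 mm above seated fans; it cannot shut on an unseated fan
- heatsink: loose finned aluminium heat sink, 40 (x) x 60 (y) x 28 (z) mm, 0.11 kg, at first lying on the clamp's hold-down plate. Origin at the centre of its underside, z up
- heatsink_mid (a point): centre of the heat sink, 14 mm above its underside
- tray: yellow open tray fixed to the bench, outside 150 (x) x 120 (y) x 30 (z) mm, walls and floor 4 mm. Origin at the centre of its underside
- fan0: fan 0: loose black square cooling fan with a white hub, 40 x 40 x 20 mm, 45 g, at first lying flat on the bench. Origin at the centre of its underside, z along its 20 mm thickness. Three to five fans are present; an absent one reads None from the start
- fan1: fan 1: loose black square cooling fan with a white hub, 40 x 40 x 20 mm, 45 g, at first lying flat on the bench. Origin at the centre of its underside, z along its 20 mm thickness. Three to five fans are present; an absent one reads None from the start
- fan2: fan 2: loose black square cooling fan with a white hub, 40 x 40 x 20 mm, 45 g, at first lying flat on the bench. Origin at the centre of its underside, z along its 20 mm thickness. Three to five fans are present; an absent one reads None from the start
- fan3: fan 3: loose black square cooling fan with a white hub, 40 x 40 x 20 mm, 45 g, at first lying flat on the bench. Origin at the centre of its underside, z along its 20 mm thickness. Three to five fans are present; an absent one reads None from the start
- fan4: fan 4: loose black square cooling fan with a white hub, 40 x 40 x 20 mm, 45 g, at first lying flat on the bench. Origin at the centre of its underside, z along its 20 mm thickness. Three to five fans are present; an absent one reads None from the start
- fan0_mid (a point): centre of fan 0, 10 mm above its underside
- fan1_mid (a point): centre of fan 1, 10 mm above its underside
- fan2_mid (a point): centre of fan 2, 10 mm above its underside
- fan3_mid (a point): centre of fan 3, 10 mm above its underside
- fan4_mid (a point): centre of fan 4, 10 mm above its underside
- mug: bystander: blue mug, 76 mm across, 90 mm high; origin under its centre
- screwdriver: bystander: screwdriver lying on the bench; origin under its middle
- multimeter: bystander: orange multimeter lying on the bench, 75 x 150 x 38 mm; origin under its centre
There are look-alikes about, which are no part of the job. Leave any blue or turquoise look-alike of the fan0 alone. Of the things that look like the tray, take the one that is farthest to the robot's left at the start.

How it is judged:
On the way, in this order (a step that is already met when the one before it is completed fails the run):
1. the heat sink lies in the tray, let go, with the clamp still shut (x of heatsink_mid in the frame of tray between -0.065 and 0.065 m and y of heatsink_mid in the frame of tray between -0.05 and 0.05 m and z of heatsink_mid in the frame of tray below 0.042 m and linear speed of heatsink below 0.03 m/s and value of joint clamp below 0.2 rad and contact force between the fingers and heatsink below 0.05 N), for 0.2 s.
2. the clamp is swung open (value of joint clamp above 2.2 rad), for 0.2 s.
3. every fan sits flat in a nest while the clamp is open (value of joint clamp above 1.8 rad and (horizontal distance between fan0_mid and nest0 below 0.007 m or horizontal distance between fan0_mid and nest1 below 0.007 m or horizontal distance between fan0_mid and nest2 below 0.007 m or horizontal distance between fan0_mid and nest3 below 0.007 m or horizontal distance between fan0_mid and nest4 below 0.007 m) and z of fan0_mid in the frame of block between 0.025 and 0.031 m and angle between the z axis of each of fan0, fan1, fan2, fan3, fan4 and the z axis of block, either way round below 0.08 rad and linear speed of each of fan0, fan1, fan2, fan3, fan4 below 0.03 m/s and contact force between the fingers and fan0 below 0.05 N and (horizontal distance between fan1_mid and nest0 below 0.007 m or horizontal distance between fan1_mid and nest1 below 0.007 m or horizontal distance between fan1_mid and nest2 below 0.007 m or horizontal distance between fan1_mid and nest3 below 0.007 m or horizontal distance between fan1_mid and nest4 below 0.007 m) and z of fan1_mid in the frame of block between 0.025 and 0.031 m and contact force between the fingers and fan1 below 0.05 N and (horizontal distance between fan2_mid and nest0 below 0.007 m or horizontal distance between fan2_mid and nest1 below 0.007 m or horizontal distance between fan2_mid and nest2 below 0.007 m or horizontal distance between fan2_mid and nest3 below 0.007 m or horizontal distance between fan2_mid and nest4 below 0.007 m) and z of fan2_mid in the frame of block between 0.025 and 0.031 m and contact force between the fingers and fan2 below 0.05 N and (horizontal distance between fan3_mid and nest0 below 0.007 m or horizontal distance between fan3_mid and nest1 below 0.007 m or horizontal distance between fan3_mid and nest2 below 0.007 m or horizontal distance between fan3_mid and nest3 below 0.007 m or horizontal distance between fan3_mid and nest4 below 0.007 m) and z of fan3_mid in the frame of block between 0.025 and 0.031 m and contact force between the fingers and fan3 below 0.05 N and (horizontal distance between fan4_mid and nest0 below 0.007 m or horizontal distance between fan4_mid and nest1 below 0.007 m or horizontal distance between fan4_mid and nest2 below 0.007 m or horizontal distance between fan4_mid and nest3 below 0.007 m or horizontal distance between fan4_mid and nest4 below 0.007 m) and z of fan4_mid in the frame of block between 0.025 and 0.031 m and contact force between the fingers and fan4 below 0.05 N), for 0.2 s.
At the end, for the whole second after the job is handed in: the clamp is shut (within 0.06 rad), every fan present is flat and at rest down in a nest (centre within 7 mm of a nest's centre, within 3 mm of its seated height, within 0.08 rad of flat, either face up), one to a nest, and the heat sink lies at rest in the tray (value of joint clamp below 0.06 rad and x of heatsink_mid in the frame of tray between -0.065 and 0.065 m and y of heatsink_mid in the frame of tray between -0.05 and 0.05 m and z of heatsink_mid in the frame of tray below 0.042 m and linear speed of each of heatsink, fan0, fan1, fan2, fan3, fan4 below 0.03 m/s and (horizontal distance between fan0_mid and nest0 below 0.007 m or horizontal distance between fan0_mid and nest1 below 0.007 m or horizontal distance between fan0_mid and nest2 below 0.007 m or horizontal distance between fan0_mid and nest3 below 0.007 m or horizontal distance between fan0_mid and nest4 below 0.007 m) and z of fan0_mid in the frame of block between 0.025 and 0.031 m and angle between the z axis of each of fan0, fan1, fan2, fan3, fan4 and the z axis of block, either way round below 0.08 rad and (horizontal distance between fan1_mid and nest0 below 0.007 m or horizontal distance between fan1_mid and nest1 below 0.007 m or horizontal distance between fan1_mid and nest2 below 0.007 m or horizontal distance between fan1_mid and nest3 below 0.007 m or horizontal distance between fan1_mid and nest4 below 0.007 m) and z of fan1_mid in the frame of block between 0.025 and 0.031 m and (horizontal distance between fan2_mid and nest0 below 0.007 m or horizontal distance between fan2_mid and nest1 below 0.007 m or horizontal distance between fan2_mid and nest2 below 0.007 m or horizontal distance between fan2_mid and nest3 below 0.007 m or horizontal distance between fan2_mid and nest4 below 0.007 m) and z of fan2_mid in the frame of block between 0.025 and 0.031 m and (horizontal distance between fan3_mid and nest0 below 0.007 m or horizontal distance between fan3_mid and nest1 below 0.007 m or horizontal distance between fan3_mid and nest2 below 0.007 m or horizontal distance between fan3_mid and nest3 below 0.007 m or horizontal distance between fan3_mid and nest4 below 0.007 m) and z of fan3_mid in the frame of block between 0.025 and 0.031 m and (horizontal distance between fan4_mid and nest0 below 0.007 m or horizontal distance between fan4_mid and nest1 below 0.007 m or horizontal distance between fan4_mid and nest2 below 0.007 m or horizontal distance between fan4_mid and nest3 below 0.007 m or horizontal distance between fan4_mid and nest4 below 0.007 m) and z of fan4_mid in the frame of block between 0.025 and 0.031 m); the robot touches nothing.
It fails at once if the mug is moved by more than 40 mm (distance of mug from where it was at the start of the episode above 0.04 m).
It fails at once if the screwdriver is moved by more than 40 mm (distance of screwdriver from where it was at the start of the episode above 0.04 m).
It fails at once if the multimeter is moved by more than 40 mm (distance of multimeter from where it was at the start of the episode above 0.04 m).
Of fan0, fan1, fan2, fan3, fan4 only 3 to 5 are there at a start; the rules pass over those that are not, and their reading is None.
At some moment in a run one of fan0, fan1, fan2, fan3, fan4 may be knocked a few centimetres aside while the robot is not near it.
Once in a run the grip may slacken for a moment while it holds something.
It also fails if it takes over 210 s, if anything falls off the work surface, if the arm or the gripper's body presses on something with over 40 N, if the wrist force passes 120 N, or if a joint passes its speed limit or range.

ROBOT

A 6-joint arm with a two-finger parallel gripper is mounted at the origin on the work surface. World frame = base frame: x ahead of the robot, y to its left, z up, the work surface at z = 0. Lengths are in m, angles in rad, forces in N, time in s.
With the tool pointing down it reaches from about 0.25 to 0.85 m from the base axis. Payload 12.5 kg.
Tool frame: the origin (TCP) lies midway between the tips of the shut fingers; the grasp point (between the pads) lies 19 mm behind it; z points along the fingers, y is the line along which they close (so a half turn about z gives the same grasp; the last joint's range is limited). The gripper opens to 93 mm and grips with 3 to 60 N. Pads are 15 mm wide; open, the fingers measure 128 mm over their backs; the gripper's body (75 mm by 188 mm) begins 65 mm behind the grasp point.
Start: joints at [-1.245, 0.351, 1.652, -0, 1.139, -0.085], TCP at [0.22, -0.504, 0.219] pointing down, gripper open.
Joint ranges: [-2.75, 2.75], [-0.79, 2.1], [0.01, 2.65], [-1.57, 4.71], [0.07, 3.14], [-2.87, 2.87]. Speed limits (rad/s): [2.22, 2.22, 2.79, 3.14, 3.14, 3.14].

INTERFACE

Orientations are given as a rotation vector (axis times angle).
In Python, from rig import get_obs, eyes, r gives the robot as it stands.
- The arm moves only by the tool play_rows, never from a script. Its argument "deltas" is a list of rows, each an object with "offset": the shift along the tool's x, y, z in units of 400 mm (1.0 is 400 mm), a list of three; "rotation": the turn, a rotation vector about the tool's x, y, z in units of 30 degrees (1.0 is 30 degrees), a list of three. In form: [{"offset": [tx, ty, tz], "rotation": [wx, wy, wz]}, ...]. A call has 1 to 12 rows; each row is the pose to reach, as a shift and turn from the pose commanded when the call began, along the tool's axes at that moment; what a row does not reach only later rows make up. A row lasts 1/10 s, in which the tool goes at most 50 mm and 8.59 degrees, less where a joint would pass 70% of its speed; a pose out of reach is approached as far as the arm can. A call with a number of a shift or a turn outside -1 to 1 is refused whole. A call with a gripper value outside its range is refused whole. "jaw" is the opening, from 0 (shut) to 1 (fully open), set as the call begins (left out, the last holds). The fingers move at their own pace and stop on an object; "force" is the grip in N (left out, the last holds). Time passes only in rows, so rows that repeat a pose let the fingers close. It gives the time, the measured TCP pose, the force, the opening and the grip force at its end, in the units of the state.
- get_obs(): the state, without advancing time (a new reading comes with each control period).
- eyes.get_image(name): name is "scene" or "side" or "wrist"; returns the picture (480x640x3 uint8, red, green, blue); there is no depth.
- eyes.calibration(name): a dict with "mtx" (3x3 intrinsics, pixels), "D" ([k1, k2, p1, p2, k3] as OpenCV has them; the pictures are not rectified), "extrinsics" (4x4, takes a point from world to camera coordinates). Camera axes: x right, y up, looking along -z (the intrinsics and any distortion apply to the point x, -y, -z); pixel columns grow to the right and rows downward; lengths in m; the calibration is good to about 2 mm. A picture is of the moment at which its call begins: read the wrist's pose just before it. calibration takes no time and is no camera call; for the wrist camera it gives the pose at the moment of the call.
- r.job_done(): hands the job in; it is judged then, once.
The state is a dict: "time": time; "q": joint angles; "qd": joint speeds; "joint_torque": joint torques, N m; "position": TCP position; "tool_rot": TCP orientation; "force": force on the tool from outside, world axes, zero at the start; "wrist_torque": the same for the moment, N m; "width": opening from 0.0 (shut) to 1.0 (fully open); "gripper_force": force on a finger pad.
Only numpy, scipy, OpenCV 4.12 (cv2) and the standard library are available. Lean on these libraries where they do the work, as an engineer would, in place of code of your own. Each camera call takes 0.05 s, during which the arm holds its last target. There are 200 camera calls.

## Working session

There is one attempt and no reset: what is moved stays moved. The work goes in short steps, Python scripts to look and compute and a tool call to move; the robot and the scene stay as the last step left them, time stands still between calls to the robot, and variables do not carry over. Pictures are saved under pics/ and viewed, at most 14 in all, crops included, and the job is handed in when it is done.

Besides the shell and the picture viewer there is one more tool, called after "Call:" by a JSON object that holds its "method" and its "body", one argument or row to a line. play_rows: Moves the arm, as the interface text tells. Shifts and turns lie within -1 to 1; 1 stands for 400 mm of shift or 30 degrees of turn. Its arguments: {"type":"object","properties":{"deltas":{"type":"array"},"jaw":{"type":"number"},"force":{"type":"number"}},"required":["deltas"]}

```bash
mkdir -p pics; cat > h.py <<'E'
import numpy as np,cv2
from scipy.spatial.transform import Rotation as R
from rig import get_obs,eyes,r
def snap(n,f):
    c=eyes.calibration(n);im=eyes.get_image(n);cv2.imwrite('pics/'+f+'.png',im[:,:,::-1]);return im,c
def ray(c,uv):
    p=cv2.undistortPoints(np.array(uv,float).reshape(-1,1,2),np.array(c['mtx'],float),np.array(c['D'],float)).reshape(-1,2)
    E=np.array(c['extrinsics']);d=np.c_[p[:,0],-p[:,1],-np.ones(len(p))]@E[:3,:3];o=-E[:3,:3].T@E[:3,3];return o,d
def plane(c,uv,z):
    o,d=ray(c,uv);return o+d*((z-o[2])/d[:,2])[:,None]
def proj(c,P):
    E=np.array(c['extrinsics']);q=np.atleast_2d(P)@E[:3,:3].T+E[:3,3];q=q*[1,-1,-1]
    return cv2.projectPoints(q.reshape(-1,1,3),np.zeros(3),np.zeros(3),np.array(c['mtx'],float),np.array(c['D'],float))[0].reshape(-1,2)
E
python3 - <<'E'
from h import *
for n in('scene','side'):
    im,c=snap(n,n+'0'); np.set_printoptions(precision=3,suppress=True)
    E=np.array(c['extrinsics']);print(n,-E[:3,:3].T@E[:3,3],E[:3,:3][2],c['mtx'],c['D'])
    np.save(n+'0.npy',im)
o=get_obs();print(o)
E
```

```text
scene [0.979 0.606 0.579] [0.494 0.707 0.506] [[454.652   0.    324.832]
 [  0.    454.652 239.032]
 [  0.      0.      1.   ]] [-0.069  0.     0.     0.     0.   ]
side [ 0.373 -1.237  0.839] [-0.096 -0.825  0.558] [[612.569   0.    306.212]
 [  0.    612.569 244.649]
 [  0.      0.      1.   ]] [0.028 0.    0.    0.    0.   ]
{'time': 0.1, 'q': array([-1.245,  0.351,  1.652, -0.   ,  1.139, -0.085]), 'qd': array([ 0.002, -0.001, -0.001,  0.001, -0.001,  0.   ]), 'joint_torque': array([  0.001, -49.803, -28.57 ,   0.07 ,   0.024,  -0.   ]), 'position': array([ 0.22 , -0.504,  0.218]), 'tool_rot': array([-3.075, -0.641,  0.   ]), 'force': array([ 0.779,  0.893, -0.607]), 'wrist_torque': array([-0.019, -0.025,  0.014]), 'gripper_force': 0.0, 'width': 1.004184392619355}
```

View pics/scene0.png

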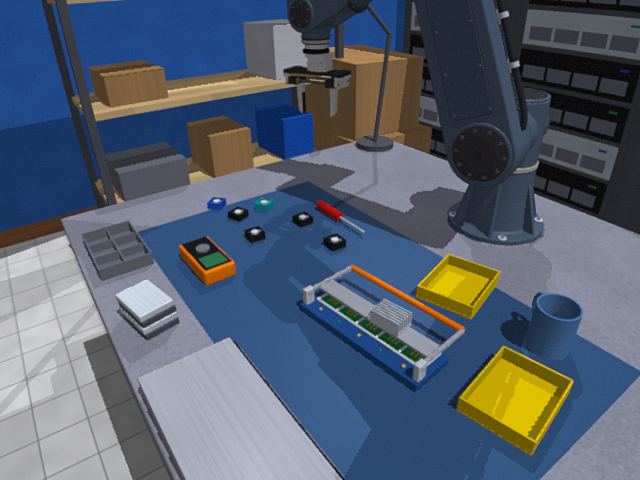

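View pics/side0.png

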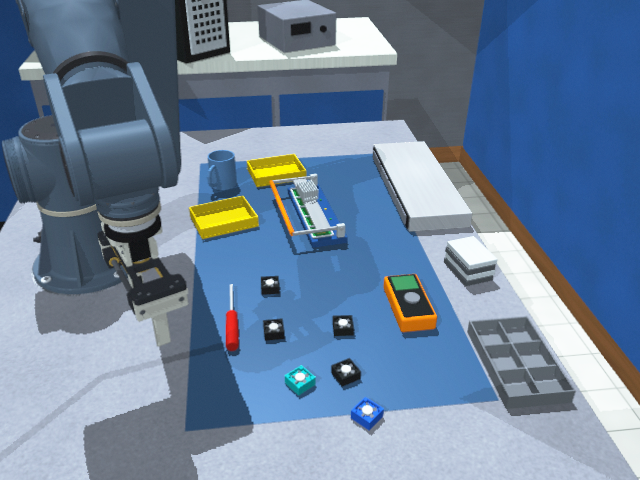

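The candidates as seen in the scene view:

| Item | Scene pixel | Side pixel | Decision |
|---|---|---|---|
| Black fan | (238,213) | (346,372) | take |
| Black fan | (255,233) | (343,326) | take |
| Black fan | (303,218) | (274,329) | take |
| Black fan | (334,241) | (270,285) | take |
| Blue look-alike | (217,202) | (367,413) | leave |
| Turquoise look-alike | (263,204) | (300,380) | leave |
| Yellow tray | (515,397) | (277,170) | use: farthest to the robot's left (+y) |
| Yellow tray | (458,284) | (224,217) | leave |

The heat sink is at (391,316) on the clamp. The shelf heat sinks or boxes at (147,305) are not it.

```bash
python3 - <<'E'
from h import *
np.set_printoptions(precision=4,suppress=True)
c=eyes.calibration('scene');s=eyes.calibration('side')
def tri(a,b):
    o1,d1=ray(c,[a]);o2,d2=ray(s,[b]);d1=d1[0];d2=d2[0]
    t=np.linalg.lstsq(np.c_[d1,-d2],o2-o1,rcond=None)[0];p,q=o1+t[0]*d1,o2+t[1]*d2;return (p+q)/2,np.linalg.norm(p-q)
A=np.load('scene0.npy');B=np.load('side0.npy')
print('fans',plane(c,[(238,213),(255,233),(303,218),(334,241)],.02),'side',plane(s,[(346,371),(343,324),(274,328),(270,284)],.02))
def comps(im,lo,hi,mn=60):
    m=cv2.inRange(cv2.cvtColor(im,cv2.COLOR_RGB2HSV),lo,hi);n,l,st,ce=cv2.connectedComponentsWithStats(m)
    return [(l==i,st[i],ce[i]) for i in range(1,n) if st[i][4]>mn]
for nm,im,cc in(('scene',A,c),('side',B,s)):
    print(nm)
    for m,st,ce in comps(im,(8,180,120),(17,255,255)):
        p=np.argwhere(m)[:,::-1];d=p-p.mean(0);v=np.linalg.svd(d,full_matrices=False)[2][0];t=d@v
        e=[p[t<t.min()+2].mean(0),p[t>t.max()-2].mean(0)]
        print('orange',st,ce,np.array(e).ravel(),plane(cc,e,.044).ravel())
    for m,st,ce in comps(im,(22,150,100),(33,255,255),300):
        p=np.argwhere(m)[:,::-1].astype(np.float32);print('yel',st,ce,plane(cc,[ce],.015))
cr=np.hstack([cv2.resize(A[180:280,190:360],(680,400))[:,:,::-1][:, :400],cv2.resize(A[240:400,280:480],(400,400))[:,:,::-1]])
cv2.imwrite('pics/crop.png',cr)
E
```

```text
fans [[ 0.5405 -0.431   0.02  ]
 [ 0.5554 -0.3046  0.02  ]
 [ 0.4155 -0.299   0.02  ]
 [ 0.421  -0.1539  0.02  ]] side [[ 0.5358 -0.4471  0.02  ]
 [ 0.5522 -0.3189  0.02  ]
 [ 0.4138 -0.3133  0.02  ]
 [ 0.4159 -0.1689  0.02  ]]
scene
orange [180 244  56  41 632] [212.6266 268.3956] [233.8    272.     180.8182 246.9091] [ 0.6873 -0.1454  0.044   0.7415 -0.3118  0.044 ]
orange [352 266 113  64 633] [408.8231 299.1043] [352.625  267.125  463.     327.6667] [ 0.4777 -0.0113  0.044   0.4415  0.2527  0.044 ]
yel [ 416  254   84   65 3264] [457.6786 285.3306] [[0.3179 0.1403 0.015 ]]
yel [ 457  346  116  109 7082] [514.8166 398.1084] [[0.4759 0.3899 0.015 ]]
side
orange [384 279  53  53 644] [409.5543 316.9068] [384.2    280.4    433.5385 326.1538] [ 0.6578 -0.2186  0.044   0.7196 -0.3738  0.044 ]
yel [ 247  154   59   33 1259] [274.8261 168.6219] [[0.4698 0.3942 0.015 ]]
yel [ 189  196   69   43 2003] [223.0429 216.6271] [[0.3156 0.1386 0.015 ]]
```

View pics/crop.png

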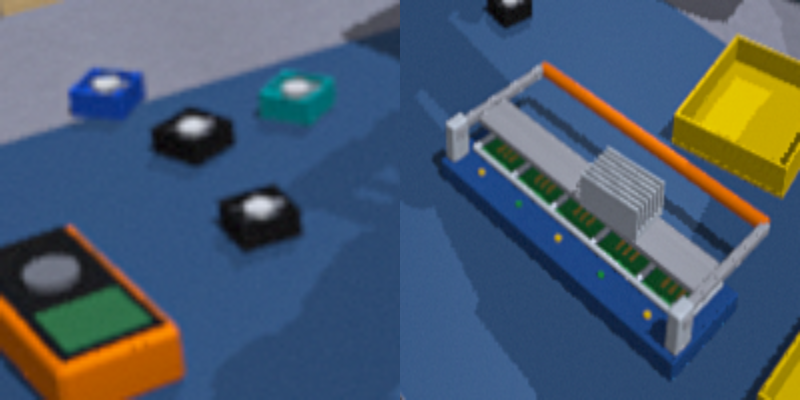

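The crop confirms that the chosen fans are black with white hubs, and that the finned heat sink lies on the clamp plate at about scene (391,316). Next is a look at the block from above.

```bash
cat >> h.py <<'E'
def Rd(yaw): return R.from_euler('z',yaw,degrees=True)*R.from_euler('x',180,degrees=True)
def plan(calls,start=None):
    """calls: list of lists of waypoints (x,y,z,yaw deg); chained; prints offset/rotation units"""
    o=get_obs();p,q=(o['position'],R.from_rotvec(o['tool_rot'])) if start is None else (np.array(start[:3]),Rd(start[3]))
    for ca in calls:
        for w in ca:
            t=np.array(w[:3],float);k=Rd(w[3]);d=q.inv().apply(t-p)/.4;w_=(q.inv()*k).as_rotvec()/np.radians(30)
            n=max(np.linalg.norm(d)*8,np.linalg.norm(w_)*30/8.59)
            print(np.round(d,3).tolist(),np.round(w_,3).tolist(),'rows %.1f'%n)
        print('--');p,q=t,k
E
python3 - <<'E'
from h import *
plan([[(.32,-.29,.35,48)],[(.42,-.08,.40,73)],[(.50,.13,.40,97.8)]])
E
```

```text
[0.444, -0.39, -0.329] [-0.002, -0.001, -0.815] rows 5.4
--
[0.557, -0.166, -0.125] [0.0, 0.0, -0.833] rows 4.8
--
[0.561, 0.038, 0.0] [0.0, 0.0, -0.827] rows 4.5
--
```

Call:
{"method": "play_rows", "body": {
  "deltas": [
    {"offset": [0.444, -0.39, -0.329], "rotation": [0, 0, -0.815]},
    {"offset": [0.444, -0.39, -0.329], "rotation": [0, 0, -0.815]},
    {"offset": [0.444, -0.39, -0.329], "rotation": [0, 0, -0.815]},
    {"offset": [0.444, -0.39, -0.329], "rotation": [0, 0, -0.815]},
    {"offset": [0.444, -0.39, -0.329], "rotation": [0, 0, -0.815]},
    {"offset": [0.444, -0.39, -0.329], "rotation": [0, 0, -0.815]}
  ]
}}

```text
time: 0.7
position: [0.3213, -0.288, 0.3524]
tool_rot: [2.867, 1.279, 0.002]
force: [0.5, 0.3, -0.4]
width: 1.002
gripper_force: 0.0
```

Call:
{"method": "play_rows", "body": {
  "deltas": [
    {"offset": [0.557, -0.166, -0.125], "rotation": [0, 0, -0.833]},
    {"offset": [0.557, -0.166, -0.125], "rotation": [0, 0, -0.833]},
    {"offset": [0.557, -0.166, -0.125], "rotation": [0, 0, -0.833]},
    {"offset": [0.557, -0.166, -0.125], "rotation": [0, 0, -0.833]},
    {"offset": [0.557, -0.166, -0.125], "rotation": [0, 0, -0.833]},
    {"offset": [0.557, -0.166, -0.125], "rotation": [0, 0, -0.833]}
  ]
}}

```text
time: 1.3
position: [0.4211, -0.0772, 0.4009]
tool_rot: [2.521, 1.874, 0.002]
force: [0.7, 0.2, 0.3]
width: 0.997
gripper_force: 0.0
```

Call:
{"method": "play_rows", "body": {
  "deltas": [
    {"offset": [0.561, 0.038, 0], "rotation": [0, 0, -0.827]},
    {"offset": [0.561, 0.038, 0], "rotation": [0, 0, -0.827]},
    {"offset": [0.561, 0.038, 0], "rotation": [0, 0, -0.827]},
    {"offset": [0.561, 0.038, 0], "rotation": [0, 0, -0.827]},
    {"offset": [0.561, 0.038, 0], "rotation": [0, 0, -0.827]},
    {"offset": [0.561, 0.038, 0], "rotation": [0, 0, -0.827]},
    {"offset": [0.561, 0.038, 0], "rotation": [0, 0, -0.827]},
    {"offset": [0.561, 0.038, 0], "rotation": [0, 0, -0.827]}
  ]
}}

```text
time: 2.1
position: [0.5, 0.1285, 0.4002]
tool_rot: [2.067, 2.366, -0.001]
force: [-1.1, 0.1, -0.1]
width: 1.001
gripper_force: 0.0
```

```bash
python3 - <<'E'
from h import *
np.set_printoptions(precision=4,suppress=True)
im,c=snap('wrist','w1');o=get_obs();print(o['position'],o['time'],o['qd'].max())
E=np.array(c['extrinsics']);print(-E[:3,:3].T@E[:3,3],-E[2,:3],c['mtx'])
E
```

```text
[0.5    0.1286 0.4003] 2.15 0.002792604644960938
[0.4911 0.1933 0.5671] [ 0.0314 -0.2362 -0.9712] [[388.1937   0.     316.4254]
 [  0.     388.1937 246.7714]
 [  0.       0.       1.    ]]
```

View pics/w1.png

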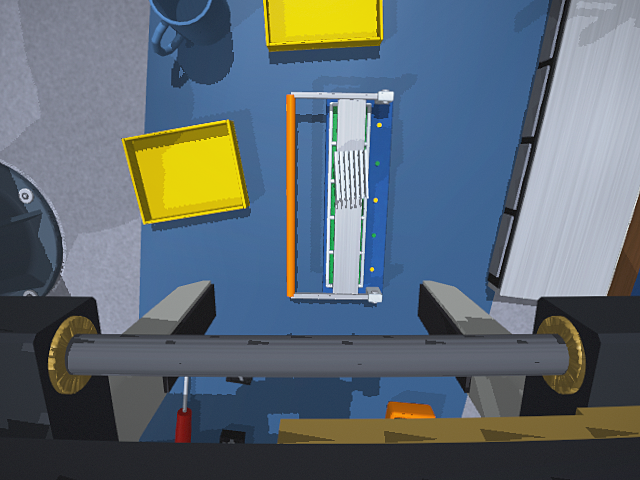

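This wrist view shows the handle at (291,94)–(291,298), the hinge posts at about (385,97) and (375,296), the heat sink at (352,178), and the target tray at the top at about (323,20). I'll take an enlarged crop to get accurate corners.

```bash
python3 - <<'E'
from h import *
np.set_printoptions(precision=4,suppress=True)
im=cv2.imread('pics/w1.png');c=eyes.calibration('wrist')
cv2.imwrite('pics/w1c.png',cv2.resize(im[135:225,310:400],(600,600),interpolation=cv2.INTER_CUBIC))
hsv=cv2.cvtColor(im,cv2.COLOR_BGR2HSV)
m=cv2.inRange(hsv,(8,180,100),(17,255,255));m[310:]=0;m[:,:280]=0;m[:,310:]=0
p=np.argwhere(m)[:,::-1];print(cv2.minAreaRect(p.astype(np.float32)))
y=p[:,1];e=[p[y<y.min()+6].mean(0),p[y>y.max()-6].mean(0)];e[0][1]=y.min();e[1][1]=y.max()+1
w=plane(c,e,.044);print(w);d=w[0]-w[1];print(np.linalg.norm(d),np.degrees(np.arctan2(-d[0],d[1])))
print('posts',plane(c,[(387,96),(375,296)],.052))
print('tray near wall',plane(c,[(266,48),(383,43)],.03),plane(c,[(265,0),(382,0)],.03))
E
```

```text
((289.9999694824219, 195.49996948242188), (200.99996948242188, 7.999999046325684), 90.0)
[[ 0.4476  0.2589  0.044 ]
 [ 0.4809 -0.0125  0.044 ]]
0.2734364849614223 7.002946868572354
posts [[0.5696 0.2733 0.052 ]
 [0.5995 0.0081 0.052 ]]
tray near wall [[0.4094 0.3137 0.03  ]
 [0.5569 0.3399 0.03  ]] [[0.4019 0.3698 0.03  ]
 [0.5473 0.3896 0.03  ]]
```

View pics/w1c.png

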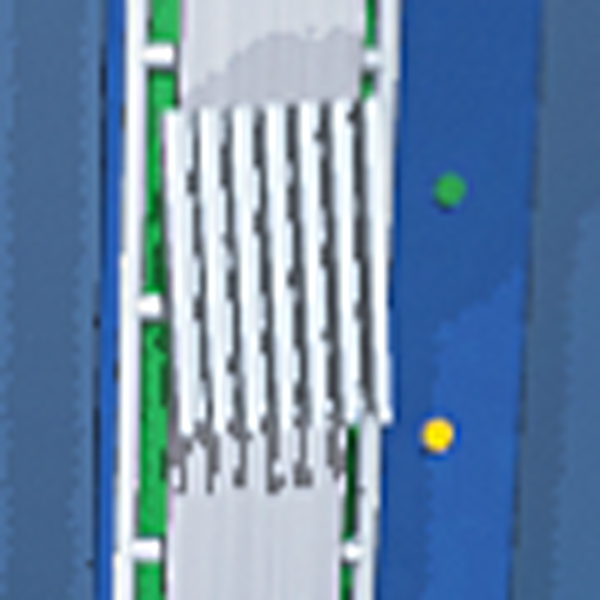

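The fin tops span crop corners (163,110), (382,98), (185,437) and (390,422). I'll convert these to world positions and plan the grasp.

```bash
python3 - <<'E'
from h import *
np.set_printoptions(precision=4,suppress=True)
c=eyes.calibration('wrist')
q=plane(c,np.array([(163,110),(382,98),(390,422),(185,437)])/6.6667+[310,135],.0735);print(q)
L=(q[0]+q[1]-q[2]-q[3])/2;print(np.linalg.norm(L),np.degrees(np.arctan2(-L[0],L[1])));m=q.mean(0);print(m, np.linalg.norm((q[1]+q[2]-q[0]-q[3])/2))
y=90+np.degrees(np.arctan2(-L[0],L[1]))
plan([[(m[0],m[1],.13,y)],[(m[0],m[1],.05,y)],[(m[0],m[1],.16,y)]])
E
```

```text
[[0.513  0.1966 0.0735]
 [0.553  0.2043 0.0735]
 [0.5643 0.1451 0.0735]
 [0.5259 0.1369 0.0735]]
0.06069809968920949 11.548455699484311
[0.539  0.1707 0.0735] 0.03996907478754269
[0.092, 0.111, 0.676] [0.0, 0.0, -0.128] rows 5.5
--
[0.0, -0.0, 0.2] [0.0, 0.0, 0.0] rows 1.6
--
[0.0, 0.0, -0.275] [0.0, 0.0, 0.0] rows 2.2
--
```

Call:
{"method": "play_rows", "body": {
  "deltas": [
    {"offset": [0.092, 0.111, 0.676], "rotation": [0, 0, -0.128]},
    {"offset": [0.092, 0.111, 0.676], "rotation": [0, 0, -0.128]},
    {"offset": [0.092, 0.111, 0.676], "rotation": [0, 0, -0.128]},
    {"offset": [0.092, 0.111, 0.676], "rotation": [0, 0, -0.128]},
    {"offset": [0.092, 0.111, 0.676], "rotation": [0, 0, -0.128]},
    {"offset": [0.092, 0.111, 0.676], "rotation": [0, 0, -0.128]},
    {"offset": [0.092, 0.111, 0.676], "rotation": [0, 0, -0.128]},
    {"offset": [0.092, 0.111, 0.76], "rotation": [0, 0, -0.128]},
    {"offset": [0.092, 0.111, 0.82], "rotation": [0, 0, -0.128]},
    {"offset": [0.092, 0.111, 0.86], "rotation": [0, 0, -0.128]},
    {"offset": [0.092, 0.111, 0.876], "rotation": [0, 0, -0.128]},
    {"offset": [0.092, 0.111, 0.876], "rotation": [0, 0, -0.128]}
  ],
  "jaw": 0.75
}}

```text
time: 3.35
position: [0.5397, 0.1718, 0.0509]
tool_rot: [1.986, 2.434, 0.001]
force: [0.9, -0.3, 1.0]
width: 0.749
gripper_force: 0.0
```

Call:
{"method": "play_rows", "body": {
  "deltas": [
    {"offset": [0, 0, 0], "rotation": [0, 0, 0]},
    {"offset": [0, 0, 0], "rotation": [0, 0, 0]},
    {"offset": [0, 0, 0], "rotation": [0, 0, 0]},
    {"offset": [0, 0, 0], "rotation": [0, 0, 0]},
    {"offset": [0, 0, 0], "rotation": [0, 0, 0]},
    {"offset": [0, 0, 0], "rotation": [0, 0, 0]},
    {"offset": [0, 0, -0.02], "rotation": [0, 0, 0]}
  ],
  "jaw": 0,
  "force": 25
}}

```text
time: 4.05
position: [0.5386, 0.1722, 0.0573]
tool_rot: [-1.984, -2.434, 0.002]
force: [-0.1, -0.6, -1.4]
width: 0.427
gripper_force: 25.0
```

```bash
python3 - <<'E'
from h import *
plan([[(.5386,.172,.15,101.5),(.473,.387,.15,101.5),(.473,.387,.05,101.5),(.473,.387,.012,101.5)]])
E
```

```text
[-0.0, -0.0, -0.232] [-0.003, 0.0, 0.004] rows 1.9
[0.559, -0.053, -0.232] [-0.003, 0.0, 0.004] rows 4.9
[0.559, -0.052, 0.018] [-0.003, 0.0, 0.004] rows 4.5
[0.559, -0.052, 0.113] [-0.003, 0.0, 0.004] rows 4.6
--
```

Call:
{"method": "play_rows", "body": {
  "deltas": [
    {"offset": [0, 0, -0.1], "rotation": [0, 0, 0]},
    {"offset": [0, 0, -0.2], "rotation": [0, 0, 0]},
    {"offset": [0, 0, -0.232], "rotation": [0, 0, 0]},
    {"offset": [0.1, -0.01, -0.232], "rotation": [0, 0, 0]},
    {"offset": [0.2, -0.02, -0.232], "rotation": [0, 0, 0]},
    {"offset": [0.3, -0.03, -0.232], "rotation": [0, 0, 0]},
    {"offset": [0.4, -0.04, -0.232], "rotation": [0, 0, 0]},
    {"offset": [0.5, -0.05, -0.232], "rotation": [0, 0, 0]},
    {"offset": [0.559, -0.052, -0.232], "rotation": [0, 0, 0]},
    {"offset": [0.559, -0.052, -0.232], "rotation": [0, 0, 0]},
    {"offset": [0.559, -0.052, -0.232], "rotation": [0, 0, 0]}
  ]
}}

```text
time: 5.15
position: [0.4733, 0.3868, 0.1498]
tool_rot: [-1.984, -2.436, 0.002]
force: [0.5, -1.3, -0.8]
width: 0.429
gripper_force: 2.5
```

```bash
python3 - <<'E'
from h import *
im,c=snap('wrist','w2');snap('scene','s2');o=get_obs();print(o['position'],o['width'],o['gripper_force'])
plan([[(.473,.387,.05,101.5),(.473,.387,.012,101.5)]])
E
```

```text
[0.47392593 0.38608262 0.15020253] 0.42730786206820537 2.4994032829999924
[0.003, -0.002, 0.251] [-0.001, 0.001, 0.003] rows 2.0
[0.003, -0.002, 0.346] [-0.001, 0.001, 0.003] rows 2.8
--
```

View pics/s2.png

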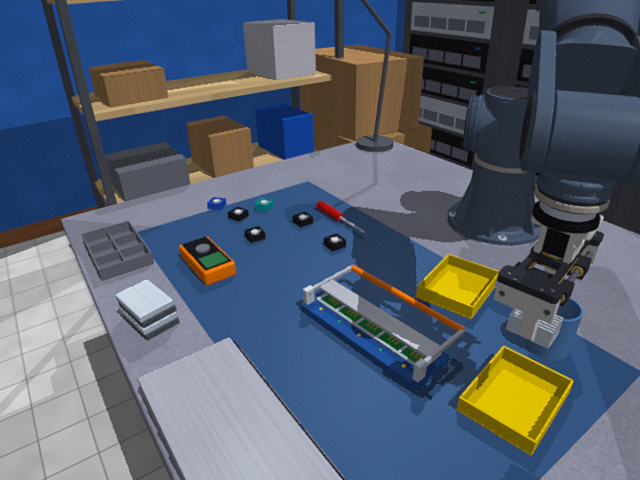

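The heat sink is still held at width 0.427, but the grip has slackened to 2.5 N. The mug, at about (555,325), is near the gripper, so I'll work out its position before lowering.

```bash
python3 - <<'E'
from h import *
c=eyes.calibration('scene');print(plane(c,[(557,302)],.09))
s=eyes.calibration('side');print(plane(s,[(222,156)],.09))
o=get_obs();print(o['gripper_force'],o['width'])
plan([[(.488,.390,.05,101.5),(.488,.390,.012,101.5)]])
E
```

```text
[[0.30630898 0.33907082 0.09      ]]
[[0.32044705 0.34227381 0.09      ]]
2.4994032829999924 0.42730786206820537
[0.003, 0.037, 0.25] [-0.001, 0.001, 0.003] rows 2.0
[0.003, 0.037, 0.345] [-0.001, 0.001, 0.003] rows 2.8
--
```

Call:
{"method": "play_rows", "body": {
  "deltas": [
    {"offset": [0.003, 0.037, 0], "rotation": [0, 0, 0]},
    {"offset": [0.003, 0.037, 0.1], "rotation": [0, 0, 0]},
    {"offset": [0.003, 0.037, 0.2], "rotation": [0, 0, 0]},
    {"offset": [0.003, 0.037, 0.27], "rotation": [0, 0, 0]},
    {"offset": [0.003, 0.037, 0.32], "rotation": [0, 0, 0]},
    {"offset": [0.003, 0.037, 0.345], "rotation": [0, 0, 0]},
    {"offset": [0.003, 0.037, 0.345], "rotation": [0, 0, 0]}
  ]
}}

```text
time: 5.95
position: [0.4879, 0.3902, 0.0117]
tool_rot: [-1.986, -2.434, 0.003]
force: [0.9, -0.5, -0.7]
width: 0.429
gripper_force: 25.0
```

Call:
{"method": "play_rows", "body": {
  "deltas": [
    {"offset": [0, 0, 0], "rotation": [0, 0, 0]},
    {"offset": [0, 0, 0], "rotation": [0, 0, 0]},
    {"offset": [0, 0, 0], "rotation": [0, 0, 0]},
    {"offset": [0, 0, -0.08], "rotation": [0, 0, 0]},
    {"offset": [0, 0, -0.2], "rotation": [0, 0, 0]},
    {"offset": [0, 0, -0.32], "rotation": [0, 0, 0]},
    {"offset": [0, 0, -0.42], "rotation": [0, 0, 0]},
    {"offset": [0, 0, -0.42], "rotation": [0, 0, 0]}
  ],
  "jaw": 0.62
}}

```text
time: 6.75
position: [0.4902, 0.3929, 0.1874]
tool_rot: [1.983, 2.433, 0.016]
force: [0.4, 0.2, -0.4]
width: 0.62
gripper_force: 0.0
```

```bash
python3 - <<'E'
from h import *
im,c=snap('wrist','w3');im2,c2=snap('scene','s3')
cr=np.hstack([cv2.resize(im[:,:],(400,300)),cv2.resize(im2[330:460,440:600],(400,300))])
cv2.imwrite('pics/p3.png',cr[:,:,::-1])
E
```

```text
(no output)
```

View pics/p3.png

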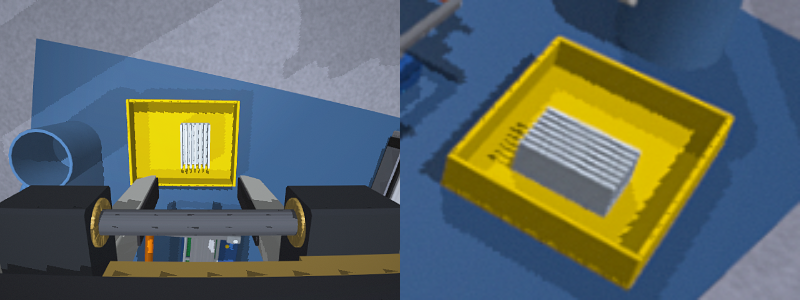

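The heat sink lies flat in the left-hand tray, let go. Next is the clamp: grip the bar at its middle and follow its arc.

```bash
python3 - <<'E'
from h import *
plan([[(.4643,.1232,.16,97),(.4643,.1232,.026,97)]])
E
```

```text
[-0.645, -0.194, 0.053] [0.004, -0.002, 0.154] rows 5.4
[-0.645, -0.194, 0.388] [0.004, -0.002, 0.154] rows 6.2
--
```

Call:
{"method": "play_rows", "body": {
  "deltas": [
    {"offset": [-0.645, -0.194, 0.053], "rotation": [0.004, -0.002, 0.154]},
    {"offset": [-0.645, -0.194, 0.053], "rotation": [0.004, -0.002, 0.154]},
    {"offset": [-0.645, -0.194, 0.053], "rotation": [0.004, -0.002, 0.154]},
    {"offset": [-0.645, -0.194, 0.053], "rotation": [0.004, -0.002, 0.154]},
    {"offset": [-0.645, -0.194, 0.053], "rotation": [0.004, -0.002, 0.154]},
    {"offset": [-0.645, -0.194, 0.053], "rotation": [0.004, -0.002, 0.154]},
    {"offset": [-0.645, -0.194, 0.053], "rotation": [0.004, -0.002, 0.154]},
    {"offset": [-0.645, -0.194, 0.17], "rotation": [0.004, -0.002, 0.154]},
    {"offset": [-0.645, -0.194, 0.27], "rotation": [0.004, -0.002, 0.154]},
    {"offset": [-0.645, -0.194, 0.35], "rotation": [0.004, -0.002, 0.154]},
    {"offset": [-0.645, -0.194, 0.388], "rotation": [0.004, -0.002, 0.154]},
    {"offset": [-0.645, -0.194, 0.388], "rotation": [0.004, -0.002, 0.154]}
  ],
  "jaw": 0.4
}}

```text
time: 8.05
position: [0.4622, 0.1236, 0.0229]
tool_rot: [-2.078, -2.351, 0.01]
force: [-0.1, -0.5, 0.1]
width: 0.4
gripper_force: 0.0
```

Call:
{"method": "play_rows", "body": {
  "deltas": [
    {"offset": [0, 0, 0], "rotation": [0, 0, 0]},
    {"offset": [0, 0, 0], "rotation": [0, 0, 0]},
    {"offset": [0, 0, 0], "rotation": [0, 0, 0]},
    {"offset": [0, 0, 0], "rotation": [0, 0, 0]},
    {"offset": [0, 0, 0], "rotation": [0, 0, 0]}
  ],
  "jaw": 0,
  "force": 40
}}

```text
time: 8.55
position: [0.4651, 0.1232, 0.0262]
tool_rot: [2.081, 2.352, 0.0]
force: [2.9, 1.8, 3.1]
width: 0.12
gripper_force: 40.0
```

Gripped: width 0.12 is 11 mm, about the bar's 12 mm. Now I'll swing it.

Call:
{"method": "play_rows", "body": {
  "deltas": [
    {"offset": [0, 0.0015, -0.03], "rotation": [0, 0, 0]},
    {"offset": [0, 0.006, -0.06], "rotation": [0, 0, 0]},
    {"offset": [0, 0.013, -0.089], "rotation": [0, 0, 0]},
    {"offset": [0, 0.024, -0.117], "rotation": [0, 0, 0]},
    {"offset": [0, 0.037, -0.144], "rotation": [0, 0, 0]},
    {"offset": [0, 0.052, -0.169], "rotation": [0, 0, 0]},
    {"offset": [0, 0.071, -0.193], "rotation": [0, 0, 0]},
    {"offset": [0, 0.091, -0.215], "rotation": [0, 0, 0]},
    {"offset": [0, 0.114, -0.235], "rotation": [0, 0, 0]},
    {"offset": [0, 0.138, -0.252], "rotation": [0, 0, 0]},
    {"offset": [0, 0.164, -0.267], "rotation": [0, 0, 0]},
    {"offset": [0, 0.191, -0.28], "rotation": [0, 0, 0]}
  ]
}}

```text
time: 9.75
position: [0.539, 0.1317, 0.1385]
tool_rot: [-2.08, -2.352, 0.009]
force: [-6.9, -5.4, 6.1]
width: 0.112
gripper_force: 40.0
```

Call:
{"method": "play_rows", "body": {
  "deltas": [
    {"offset": [0, 0.029, -0.009], "rotation": [0, 0, 0]},
    {"offset": [0, 0.058, -0.016], "rotation": [0, 0, 0]},
    {"offset": [0, 0.088, -0.019], "rotation": [0, 0, 0]},
    {"offset": [0, 0.118, -0.02], "rotation": [0, 0, 0]},
    {"offset": [0, 0.148, -0.017], "rotation": [0, 0, 0]},
    {"offset": [0, 0.177, -0.012], "rotation": [0, 0, 0]},
    {"offset": [0, 0.206, -0.004], "rotation": [0, 0, 0]},
    {"offset": [0, 0.234, 0.007], "rotation": [0, 0, 0]},
    {"offset": [0, 0.26, 0.021], "rotation": [0, 0, 0]},
    {"offset": [0, 0.286, 0.037], "rotation": [0, 0, 0]},
    {"offset": [0, 0.309, 0.056], "rotation": [0, 0, 0]},
    {"offset": [0, 0.345, 0.094], "rotation": [0, 0, 0]}
  ]
}}

```text
time: 10.95
position: [0.677, 0.1485, 0.1002]
tool_rot: [-2.081, -2.353, 0.006]
force: [-3.1, -5.6, 1.3]
width: 0.12
gripper_force: 40.0
```

Call:
{"method": "play_rows", "body": {
  "deltas": [
    {"offset": [0, 0.005, 0.005], "rotation": [0, 0, 0]},
    {"offset": [0, 0.005, 0.005], "rotation": [0, 0, 0]}
  ]
}}

```text
time: 11.15
position: [0.6793, 0.1488, 0.0972]
tool_rot: [-2.082, -2.353, 0.005]
force: [1.4, -5.2, -1.3]
width: 0.114
gripper_force: 40.0
```

The clamp is at the stop: the handle travel gives 2.50 rad. I'll release it and survey the fans.

```bash
python3 - <<'E'
from h import *
plan([[(.677,.1485,.25,97),(.58,-.10,.40,97)],[(.48,-.42,.42,97)]])
E
```

```text
[-0.001, -0.007, -0.382] [-0.005, 0.004, -0.0] rows 3.1
[-0.589, -0.324, -0.755] [-0.005, 0.004, -0.0] rows 8.1
--
[-0.764, -0.346, -0.05] [0.0, 0.0, 0.0] rows 6.7
--
```

Call:
{"method": "play_rows", "body": {
  "deltas": [
    {"offset": [0, 0, 0], "rotation": [0, 0, 0]},
    {"offset": [0, 0, 0], "rotation": [0, 0, 0]},
    {"offset": [0, 0, -0.06], "rotation": [-0.005, 0.004, 0]},
    {"offset": [0, 0, -0.18], "rotation": [-0.005, 0.004, 0]},
    {"offset": [0, 0, -0.3], "rotation": [-0.005, 0.004, 0]},
    {"offset": [0, 0, -0.382], "rotation": [-0.005, 0.004, 0]},
    {"offset": [-0.589, -0.324, -0.755], "rotation": [-0.005, 0.004, 0]},
    {"offset": [-0.589, -0.324, -0.755], "rotation": [-0.005, 0.004, 0]},
    {"offset": [-0.589, -0.324, -0.755], "rotation": [-0.005, 0.004, 0]},
    {"offset": [-0.589, -0.324, -0.755], "rotation": [-0.005, 0.004, 0]},
    {"offset": [-0.589, -0.324, -0.755], "rotation": [-0.005, 0.004, 0]},
    {"offset": [-0.589, -0.324, -0.755], "rotation": [-0.005, 0.004, 0]}
  ],
  "jaw": 0.45
}}

```text
time: 12.35
position: [0.5809, -0.0946, 0.3978]
tool_rot: [-2.081, -2.354, -0.003]
force: [0.0, -0.8, 0.3]
width: 0.452
gripper_force: 0.0
```

```bash
python3 - <<'E'
from h import *
snap('wrist','wb');snap('scene','sb')
plan([[(.48,-.42,.42,97)]])
E
```

```text
[-0.771, -0.346, -0.05] [0.012, 0.003, -0.007] rows 6.8
--
```

Call:
{"method": "play_rows", "body": {
  "deltas": [
    {"offset": [-0.771, -0.346, -0.05], "rotation": [0, 0, 0]},
    {"offset": [-0.771, -0.346, -0.05], "rotation": [0, 0, 0]},
    {"offset": [-0.771, -0.346, -0.05], "rotation": [0, 0, 0]},
    {"offset": [-0.771, -0.346, -0.05], "rotation": [0, 0, 0]},
    {"offset": [-0.771, -0.346, -0.05], "rotation": [0, 0, 0]},
    {"offset": [-0.771, -0.346, -0.05], "rotation": [0, 0, 0]},
    {"offset": [-0.771, -0.346, -0.05], "rotation": [0, 0, 0]},
    {"offset": [-0.771, -0.346, -0.05], "rotation": [0, 0, 0]},
    {"offset": [-0.771, -0.346, -0.05], "rotation": [0, 0, 0]},
    {"offset": [-0.771, -0.346, -0.05], "rotation": [0, 0, 0]}
  ]
}}

```text
time: 13.45
position: [0.483, -0.4153, 0.4158]
tool_rot: [-2.079, -2.354, -0.003]
force: [0.0, 0.0, 0.8]
width: 0.451
gripper_force: 0.0
```

```bash
python3 - <<'E'
from h import *
im,c=snap('wrist','w4');print(get_obs()['position'])
im2=cv2.imread('pics/wb.png')
cv2.imwrite('pics/p4.png',np.hstack([im[:300,:,::-1][:,120:520],im2[:300,120:520]]))
E
```

```text
[ 0.48309006 -0.41521924  0.41599098]
```

View pics/p4.png

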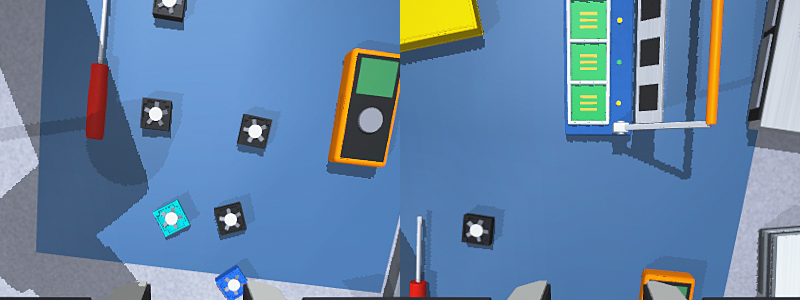

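The first panel (w4, columns +120) shows black fans at full pixels (290,5), (275,114), (374,132) and (350,219). The second panel (wb, columns −280) shows green nest floors at about (308,103), (308,62) and (308,19), with the clamp open behind them.

```bash
cat >> h.py <<'E'
def fans(im,c,rows=300):
    im=cv2.cvtColor(im,cv2.COLOR_RGB2BGR) if 0 else im
    hsv=cv2.cvtColor(im,cv2.COLOR_RGB2HSV);V=im.max(2);S=hsv[:,:,1]
    hub=((im.min(2)>190)).astype(np.uint8);hub[rows:]=0
    blk=((V<75)).astype(np.uint8)
    n,l,st,ce=cv2.connectedComponentsWithStats(hub);out=[]
    for i in range(1,n):
        if not 20<st[i][4]<2500: continue
        x,y,w,h=st[i][:4]; 
        if max(w,h)>2*min(w,h)+2: continue
        s=int(1.9*max(w,h));u,v=ce[i];y0,y1,x0,x1=max(0,int(v)-s),int(v)+s,max(0,int(u)-s),int(u)+s
        sub=blk[y0:y1,x0:x1]|(l[y0:y1,x0:x1]==i)
        cl=cv2.morphologyEx(sub.astype(np.uint8),cv2.MORPH_CLOSE,np.ones((3,3)))
        n2,l2,s2,_=cv2.connectedComponentsWithStats(cl);k=l2[int(v)-y0,int(u)-x0]
        if k==0: continue
        p=np.argwhere(l2==k)[:,::-1]+[x0,y0];q=plane(c,p,.02)
        rc=cv2.minAreaRect((q[:,:2]*1000).astype(np.float32));bl=blk[y0:y1,x0:x1][l2==k].mean()
        if bl<.4: continue
        a=(rc[2]+45)%90-45
        out.append((plane(c,[ce[i]],.02)[0][:2],a,rc[1],np.array(rc[0])/1000,ce[i]))
    return out
E
python3 - <<'E'
from h import *
np.set_printoptions(precision=4,suppress=True)
c=eyes.calibration('wrist');im=cv2.imread('pics/w4.png')[:,:,::-1].copy()
for f in fans(im,c):print(*f)
# wb: nests; wrist cam pose at that time from tool pose
o=get_obs();T=np.eye(4);T[:3,:3]=R.from_rotvec(o['tool_rot']).as_matrix();T[:3,3]=o['position']
Etc=np.array(c['extrinsics'])@T;np.save('Etc.npy',Etc)
Tb=np.eye(4);Tb[:3,:3]=R.from_rotvec([-2.081,-2.354,-.003]).as_matrix();Tb[:3,3]=[.5809,-.0946,.3978]
cb=dict(c);cb['extrinsics']=Etc@np.linalg.inv(Tb)
ib=cv2.imread('pics/wb.png');h=cv2.cvtColor(ib,cv2.COLOR_BGR2HSV)
m=cv2.inRange(h,(45,90,80),(75,255,255));m[140:]=0;m=cv2.morphologyEx(m,cv2.MORPH_CLOSE,np.ones((7,7)))
n,l,st,ce=cv2.connectedComponentsWithStats(m)
for i in range(1,n):
    if st[i][4]>200 :
        p=np.argwhere(l==i)[:,::-1];q=plane(cb,p,.018)[:,:2]*1000;print(st[i],plane(cb,[ce[i]],.018),cv2.minAreaRect(q.astype(np.float32)))
for f in fans(ib[:,:,::-1].copy(),cb):print(*f)
E
```

```text
[ 0.4146 -0.1631] -1.3789825439453125 (27.428932189941406, 40.683692932128906) [ 0.4154 -0.1707] [288.6184   2.4605]
[ 0.4117 -0.3055] 0.10935412347316742 (40.77340316772461, 39.89039993286133) [ 0.413  -0.3065] [275.1348 113.5532]
[ 0.5523 -0.3113] -4.9900665283203125 (40.00477981567383, 40.50584030151367) [ 0.5511 -0.3117] [374.7692 130.9161]
[ 0.5359 -0.4393] 21.507911682128906 (39.4400520324707, 41.28443908691406) [ 0.5351 -0.4383] [350.1111 219.1349]
[ 0.5683 -0.559 ] 31.957271575927734 (24.631967544555664, 45.96202087402344) [ 0.5757 -0.5615] [359.6364 297.7727]
[ 291    0   36  121 4225] [[0.5477 0.0866 0.018 ]] ((547.9071044921875, 84.4897232055664), (45.76702117919922, 148.3340606689453), 6.786701679229736)
[ 0.4145 -0.1587] -2.1616668701171875 (42.75638198852539, 44.15616226196289) [ 0.4172 -0.1573] [195.7063 230.0873]
```

```bash
python3 - <<'E'
from h import *
o=get_obs();print(o['position'],o['qd'])
plan([[(.4123,-.306,.12,90),(.4123,-.306,.008,90)],[(.4123,-.306,.2,90)],[(.50,-.06,.38,96.8)]])
E
```

```text
[ 0.48309006 -0.41521924  0.41599098] [ 0.00141988 -0.00229112 -0.00297734 -0.00231067 -0.00022764 -0.00391197]
[0.292, -0.142, 0.74] [0.002, -0.002, 0.237] rows 6.5
[0.292, -0.143, 1.02] [0.002, -0.002, 0.237] rows 8.6
--
[0.0, 0.0, -0.48] [0.0, 0.0, 0.0] rows 3.8
--
[0.615, 0.219, -0.45] [0.0, 0.0, -0.227] rows 6.3
--
```

Call:
{"method": "play_rows", "body": {
  "deltas": [
    {"offset": [0.292, -0.142, 0.74], "rotation": [0, 0, 0.237]},
    {"offset": [0.292, -0.142, 0.74], "rotation": [0, 0, 0.237]},
    {"offset": [0.292, -0.142, 0.74], "rotation": [0, 0, 0.237]},
    {"offset": [0.292, -0.142, 0.74], "rotation": [0, 0, 0.237]},
    {"offset": [0.292, -0.142, 0.74], "rotation": [0, 0, 0.237]},
    {"offset": [0.292, -0.142, 0.74], "rotation": [0, 0, 0.237]},
    {"offset": [0.292, -0.142, 0.74], "rotation": [0, 0, 0.237]},
    {"offset": [0.292, -0.142, 0.74], "rotation": [0, 0, 0.237]},
    {"offset": [0.292, -0.142, 0.82], "rotation": [0, 0, 0.237]},
    {"offset": [0.292, -0.142, 0.9], "rotation": [0, 0, 0.237]},
    {"offset": [0.292, -0.142, 0.96], "rotation": [0, 0, 0.237]},
    {"offset": [0.292, -0.142, 0.98], "rotation": [0, 0, 0.237]}
  ],
  "jaw": 0.6
}}

```text
time: 14.7
position: [0.4125, -0.3072, 0.0236]
tool_rot: [-2.222, -2.22, -0.002]
force: [0.1, -0.5, 1.4]
width: 0.604
gripper_force: 0.0
```

Call:
{"method": "play_rows", "body": {
  "deltas": [
    {"offset": [0, 0, 0.04], "rotation": [0, 0, 0]},
    {"offset": [0, 0, 0.04], "rotation": [0, 0, 0]}
  ]
}}

```text
time: 14.9
position: [0.4124, -0.3074, 0.0082]
tool_rot: [-2.223, -2.22, -0.002]
force: [-0.2, 0.5, 0.1]
width: 0.601
gripper_force: 0.0
```

Call:
{"method": "play_rows", "body": {
  "deltas": [
    {"offset": [0, 0, 0], "rotation": [0, 0, 0]},
    {"offset": [0, 0, 0], "rotation": [0, 0, 0]},
    {"offset": [0, 0, 0], "rotation": [0, 0, 0]},
    {"offset": [0, 0, 0], "rotation": [0, 0, 0]},
    {"offset": [0, 0, -0.04], "rotation": [0, 0, 0]},
    {"offset": [0, 0, -0.12], "rotation": [0, 0, 0]},
    {"offset": [0, 0, -0.24], "rotation": [0, 0, 0]},
    {"offset": [0, 0, -0.36], "rotation": [0, 0, 0]},
    {"offset": [0, 0, -0.48], "rotation": [0, 0, 0]}
  ],
  "jaw": 0,
  "force": 20
}}

```text
time: 15.8
position: [0.4114, -0.3072, 0.2025]
tool_rot: [2.223, 2.219, 0.002]
force: [0.3, -0.9, -0.5]
width: 0.43
gripper_force: 20.0
```

Call:
{"method": "play_rows", "body": {
  "deltas": [
    {"offset": [0.615, 0.219, -0.45], "rotation": [0, 0, -0.227]},
    {"offset": [0.615, 0.219, -0.45], "rotation": [0, 0, -0.227]},
    {"offset": [0.615, 0.219, -0.45], "rotation": [0, 0, -0.227]},
    {"offset": [0.615, 0.219, -0.45], "rotation": [0, 0, -0.227]},
    {"offset": [0.615, 0.219, -0.45], "rotation": [0, 0, -0.227]},
    {"offset": [0.615, 0.219, -0.45], "rotation": [0, 0, -0.227]},
    {"offset": [0.615, 0.219, -0.45], "rotation": [0, 0, -0.227]},
    {"offset": [0.615, 0.219, -0.45], "rotation": [0, 0, -0.227]},
    {"offset": [0.615, 0.219, -0.45], "rotation": [0, 0, -0.227]},
    {"offset": [0.615, 0.219, -0.45], "rotation": [0, 0, -0.227]}
  ]
}}

```text
time: 16.8
position: [0.499, -0.063, 0.3791]
tool_rot: [-2.088, -2.345, 0.0]
force: [-0.3, 0.0, -0.1]
width: 0.427
gripper_force: 20.0
```

```bash
python3 - <<'E'
from h import *
im,c=snap('wrist','w5');o=get_obs();print(o['position'],o['width'],o['gripper_force'],abs(o['qd']).max())
im2,c2=snap('scene','s5');cv2.imwrite('pics/p5.png',np.hstack([im[:,160:480,::-1],im2[:,320:640,::-1]]))
h=cv2.cvtColor(im,cv2.COLOR_RGB2HSV)
m=cv2.inRange(h,(45,90,80),(80,255,255));m[260:]=0;m=cv2.morphologyEx(m,cv2.MORPH_CLOSE,np.ones((7,7)))
n,l,st,ce=cv2.connectedComponentsWithStats(m)
for i in range(1,n):
    if st[i][4]>200 :
        p=np.argwhere(l==i)[:,::-1];q=plane(c,p,.018)[:,:2]*1000;print(st[i],plane(c,[ce[i]],.018),cv2.minAreaRect(q.astype(np.float32)))
E
```

```text
[ 0.49912687 -0.06293897  0.37919861] 0.42774159213562774 19.99297946691513 0.00688540294503854
[ 350    0   39  152 5452] [[0.54554509 0.1058273  0.018     ]] ((546.094970703125, 102.01484680175781), (45.911800384521484, 182.78799438476562), 6.81992769241333)
```

View pics/p5.png

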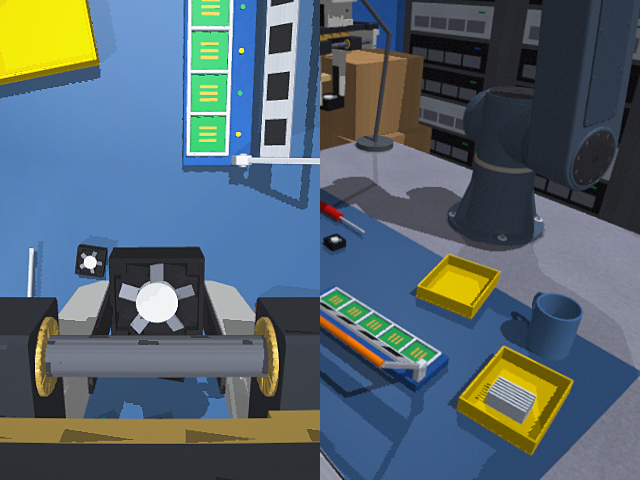

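The fan is held squarely with its hub at about (318,303), the green nests run down to nest 0 at (368,133), and the clamp stays open. I'll work out the nest centres and the hub offset in the hand.

```bash
python3 - <<'E'
from h import *
np.set_printoptions(precision=4,suppress=True)
c=eyes.calibration('wrist');im=cv2.imread('pics/w5.png');o=get_obs()
h=cv2.cvtColor(im,cv2.COLOR_BGR2HSV);m=cv2.inRange(h,(45,90,80),(80,255,255));m[160:]=0;m[:,:345]=0;m[:,392:]=0
m=cv2.morphologyEx(m,cv2.MORPH_CLOSE,np.ones((1,7)));m=cv2.morphologyEx(m,cv2.MORPH_CLOSE,np.ones((3,1)))
n,l,st,ce=cv2.connectedComponentsWithStats(m)
for i in range(1,n):
    if st[i][4]>150:
        p=np.argwhere(l==i)[:,::-1];q=plane(c,p,.018)[:,:2]*1000;rc=cv2.minAreaRect(q.astype(np.float32));print(st[i],rc)
hub=(im.min(2)>190).astype(np.uint8);hub[:270]=0;hub[335:]=0;hub[:,:280]=0;hub[:,360:]=0
n,l,st,ce=cv2.connectedComponentsWithStats(hub)
for i in range(1,n):
    if st[i][4]>300:
        w=plane(c,[ce[i]],o['position'][2]+.012)[0];print(ce[i],st[i],'hub in tool mm',1000*R.from_rotvec(o['tool_rot']).inv().apply(w-o['position']))
E
```

```text
[352   0  37  26 857] ((537.463134765625, 178.59454345703125), (45.22570037841797, 28.80674934387207), 7.05463171005249)
[ 351   31   38   39 1237] ((542.61669921875, 135.0760955810547), (45.987186431884766, 45.005470275878906), 6.8875651359558105)
[ 351   74   36   38 1199] ((548.7962646484375, 84.28445434570312), (45.53007888793945, 45.34316635131836), 6.924762725830078)
[ 350  116   36   36 1157] ((554.7553100585938, 33.47403335571289), (45.916168212890625, 44.547332763671875), 6.849234104156494)
[316.4709 302.1641] [ 296  283   42   40 1304] hub in tool mm [  3.0602  -0.2183 -11.9958]
```

```bash
python3 - <<'E'
from h import *
plan([[(.5552,.0305,.11,96.85),(.5552,.0305,.0275,96.85)]])
E
```

```text
[0.215, 0.167, 0.674] [-0.002, -0.002, -0.008] rows 5.8
[0.215, 0.167, 0.88] [-0.002, -0.002, -0.008] rows 7.4
--
```

Call:
{"method": "play_rows", "body": {
  "deltas": [
    {"offset": [0.215, 0.167, 0.3], "rotation": [-0.002, -0.002, -0.008]},
    {"offset": [0.215, 0.167, 0.3], "rotation": [-0.002, -0.002, -0.008]},
    {"offset": [0.215, 0.167, 0.3], "rotation": [-0.002, -0.002, -0.008]},
    {"offset": [0.215, 0.167, 0.3], "rotation": [-0.002, -0.002, -0.008]},
    {"offset": [0.215, 0.167, 0.42], "rotation": [-0.002, -0.002, -0.008]},
    {"offset": [0.215, 0.167, 0.54], "rotation": [-0.002, -0.002, -0.008]},
    {"offset": [0.215, 0.167, 0.64], "rotation": [-0.002, -0.002, -0.008]},
    {"offset": [0.215, 0.167, 0.72], "rotation": [-0.002, -0.002, -0.008]},
    {"offset": [0.215, 0.167, 0.78], "rotation": [-0.002, -0.002, -0.008]},
    {"offset": [0.215, 0.167, 0.83], "rotation": [-0.002, -0.002, -0.008]},
    {"offset": [0.215, 0.167, 0.86], "rotation": [-0.002, -0.002, -0.008]},
    {"offset": [0.215, 0.167, 0.88], "rotation": [-0.002, -0.002, -0.008]}
  ]
}}

```text
time: 18.1
position: [0.5562, 0.031, 0.028]
tool_rot: [2.083, 2.35, 0.001]
force: [0.2, -0.0, -0.4]
width: 0.43
gripper_force: 20.0
```

Call:
{"method": "play_rows", "body": {
  "deltas": [
    {"offset": [0, 0, 0], "rotation": [0, 0, 0]},
    {"offset": [0, 0, 0], "rotation": [0, 0, 0]}
  ]
}}

```text
time: 18.3
position: [0.5567, 0.0315, 0.0292]
tool_rot: [2.082, 2.35, 0.003]
force: [0.1, 0.3, -0.1]
width: 0.427
gripper_force: 20.0
```

Call:
{"method": "play_rows", "body": {
  "deltas": [
    {"offset": [0, 0, 0], "rotation": [0, 0, 0]},
    {"offset": [0, 0, 0], "rotation": [0, 0, 0]},
    {"offset": [0, 0, -0.02], "rotation": [0, 0, 0]},
    {"offset": [0, 0, -0.1], "rotation": [0, 0, 0]},
    {"offset": [0, 0, -0.2], "rotation": [0, 0, 0]},
    {"offset": [-0.12, 0, -0.32], "rotation": [0, 0, 0]},
    {"offset": [-0.24, 0, -0.44], "rotation": [0, 0, 0]},
    {"offset": [-0.34, 0, -0.52], "rotation": [0, 0, 0]},
    {"offset": [-0.34, 0, -0.52], "rotation": [0, 0, 0]},
    {"offset": [-0.34, 0, -0.52], "rotation": [0, 0, 0]},
    {"offset": [-0.34, 0, -0.52], "rotation": [0, 0, 0]}
  ],
  "jaw": 0.58
}}

```text
time: 19.4
position: [0.5721, -0.1033, 0.2368]
tool_rot: [2.083, 2.35, 0.003]
force: [0.2, 0.4, -0.4]
width: 0.582
gripper_force: 0.0
```

```bash
python3 - <<'E'
from h import *
np.set_printoptions(precision=4,suppress=True)
im,c=snap('wrist','w6');o=get_obs();print(o['position'],abs(o['qd']).max(),o['width'])
for f in fans(im,c):print(*f,'at z.038',plane(c,[f[4]],.038)[0])
im2,c2=snap('scene','s6');cv2.imwrite('pics/p6.png',np.hstack([im[:,160:560,::-1],im2[:,230:630,::-1]]))
E
```

```text
[ 0.5717 -0.1026  0.2359] 0.015453882296259018 0.5778255166301332
[0.5501 0.0519] 6.957882881164551 (55.47142028808594, 87.7005615234375) [0.5517 0.0502] [312.7774  49.8405] at z.038 [0.5507 0.0476 0.038 ]
[0.5557 0.0376] 6.943600177764893 (40.882301330566406, 43.52463912963867) [0.5557 0.0365] [317.0111  67.0028] at z.038 [0.5561 0.034  0.038 ]
[ 0.4145 -0.1585] -1.4918975830078125 (44.29755783081055, 45.95272445678711) [ 0.4178 -0.1567] [157.789 253.519] at z.038 [ 0.4215 -0.1529  0.038 ]
[ 0.894  -0.1308] 5.29279088973999 (177.78143310546875, 166.98907470703125) [ 0.8665 -0.1855] [611.3853 280.3541] at z.038 [ 0.8785 -0.1264  0.038 ]
```

View pics/p6.png

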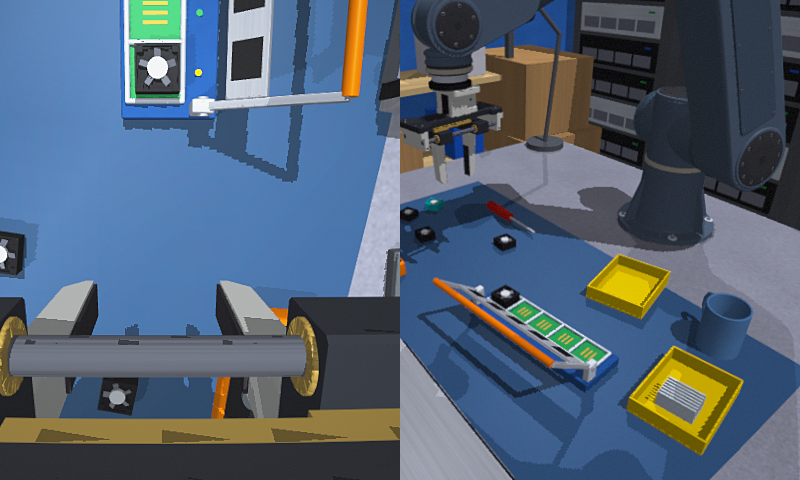

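The first fan is down in nest 0, with its hub within 1.5 mm of the nest centre. Next is the fan at (0.415,−0.159).

```bash
python3 - <<'E'
from h import *
plan([[(.4148,-.160,.12,88.5),(.4148,-.160,.008,88.5)],[(.4148,-.160,.16,88.5),(.549,.081,.16,96.85)]])
E
```

```text
[-0.096, -0.407, 0.289] [-0.0, -0.001, 0.283] rows 4.1
[-0.096, -0.407, 0.569] [-0.0, -0.001, 0.283] rows 5.6
--
[0.0, 0.0, -0.38] [0.0, 0.0, 0.0] rows 3.0
[0.611, 0.32, -0.38] [0.0, 0.0, -0.278] rows 6.3
--
```

Call:
{"method": "play_rows", "body": {
  "deltas": [
    {"offset": [-0.096, -0.407, 0.289], "rotation": [0, 0, 0.283]},
    {"offset": [-0.096, -0.407, 0.289], "rotation": [0, 0, 0.283]},
    {"offset": [-0.096, -0.407, 0.289], "rotation": [0, 0, 0.283]},
    {"offset": [-0.096, -0.407, 0.289], "rotation": [0, 0, 0.283]},
    {"offset": [-0.096, -0.407, 0.289], "rotation": [0, 0, 0.283]},
    {"offset": [-0.096, -0.407, 0.34], "rotation": [0, 0, 0.283]},
    {"offset": [-0.096, -0.407, 0.42], "rotation": [0, 0, 0.283]},
    {"offset": [-0.096, -0.407, 0.5], "rotation": [0, 0, 0.283]},
    {"offset": [-0.096, -0.407, 0.55], "rotation": [0, 0, 0.283]},
    {"offset": [-0.096, -0.407, 0.569], "rotation": [0, 0, 0.283]},
    {"offset": [-0.096, -0.407, 0.569], "rotation": [0, 0, 0.283]}
  ],
  "jaw": 0.65
}}

```text
time: 20.6
position: [0.4157, -0.1603, 0.008]
tool_rot: [-2.25, -2.192, -0.001]
force: [0.2, -1.2, -0.9]
width: 0.652
gripper_force: 0.0
```

Call:
{"method": "play_rows", "body": {
  "deltas": [
    {"offset": [0, 0, 0], "rotation": [0, 0, 0]},
    {"offset": [0, 0, 0], "rotation": [0, 0, 0]},
    {"offset": [0, 0, 0], "rotation": [0, 0, 0]},
    {"offset": [0, 0, 0], "rotation": [0, 0, 0]},
    {"offset": [0, 0, 0], "rotation": [0, 0, 0]},
    {"offset": [0, 0, -0.04], "rotation": [0, 0, 0]},
    {"offset": [0, 0, -0.12], "rotation": [0, 0, 0]},
    {"offset": [0, 0, -0.24], "rotation": [0, 0, 0]},
    {"offset": [0, 0, -0.38], "rotation": [0, 0, 0]}
  ],
  "jaw": 0,
  "force": 20
}}

```text
time: 21.5
position: [0.4148, -0.1608, 0.1561]
tool_rot: [-2.251, -2.191, -0.001]
force: [2.0, -0.6, -0.7]
width: 0.432
gripper_force: 20.0
```

Call:
{"method": "play_rows", "body": {
  "deltas": [
    {"offset": [0.1, 0.05, 0], "rotation": [0, 0, -0.278]},
    {"offset": [0.2, 0.1, 0], "rotation": [0, 0, -0.278]},
    {"offset": [0.3, 0.16, 0], "rotation": [0, 0, -0.278]},
    {"offset": [0.4, 0.21, 0], "rotation": [0, 0, -0.278]},
    {"offset": [0.5, 0.26, 0], "rotation": [0, 0, -0.278]},
    {"offset": [0.611, 0.32, 0], "rotation": [0, 0, -0.278]},
    {"offset": [0.611, 0.32, 0], "rotation": [0, 0, -0.278]},
    {"offset": [0.611, 0.32, 0], "rotation": [0, 0, -0.278]},
    {"offset": [0.611, 0.32, 0], "rotation": [0, 0, -0.278]},
    {"offset": [0.611, 0.32, 0], "rotation": [0, 0, -0.278]}
  ]
}}

```text
time: 22.5
position: [0.5496, 0.0787, 0.1549]
tool_rot: [2.087, 2.347, 0.002]
force: [-0.2, 0.5, -0.5]
width: 0.427
gripper_force: 20.0
```

```bash
cat >> h.py <<'E'
def hubtool(f,nest,zrel=.0275,yaw=96.85):
    """hub offset of the held fan in the tool frame and the way down to nest k"""
    im,c=snap('wrist',f);o=get_obs();print(o['position'],o['width'],o['gripper_force'],abs(o['qd']).max())
    hub=(im.min(2)>190).astype(np.uint8);hub[:255]=0;hub[340:]=0;hub[:,:270]=0;hub[:,370:]=0
    n,l,st,ce=cv2.connectedComponentsWithStats(hub);i=1+np.argmax(st[1:,4])
    w=plane(c,[ce[i]],o['position'][2]+.012)[0];h=R.from_rotvec(o['tool_rot']).inv().apply(w-o['position'])
    print(st[i],'hub tool mm',1000*h)
    a=np.radians(6.85);N=np.array([.5426,.1351])+.051*(nest-2)*np.array([-np.sin(a),np.cos(a)])
    t=N-Rd(yaw).apply([h[0],h[1],0])[:2];print(N,t);plan([[(t[0],t[1],zrel,yaw)]])
E
python3 - <<'E'
from h import *
np.set_printoptions(precision=4,suppress=True)
hubtool('w7',1)
E
```

```text
[0.5497 0.0787 0.155 ] 0.4283979576278709 19.99906897544861 0.004686753116370648
[ 296  282   42   40 1288] hub tool mm [  3.4157  -0.3394 -12.0011]
[0.5487 0.0845] [0.5494 0.0811]
[0.006, -0.0, 0.319] [0.003, 0.0, -0.005] rows 2.5
--
```

Call:
{"method": "play_rows", "body": {
  "deltas": [
    {"offset": [0.006, 0, 0], "rotation": [0, 0, 0]},
    {"offset": [0.006, 0, 0.08], "rotation": [0, 0, 0]},
    {"offset": [0.006, 0, 0.16], "rotation": [0, 0, 0]},
    {"offset": [0.006, 0, 0.22], "rotation": [0, 0, 0]},
    {"offset": [0.006, 0, 0.27], "rotation": [0, 0, 0]},
    {"offset": [0.006, 0, 0.3], "rotation": [0, 0, 0]},
    {"offset": [0.006, 0, 0.319], "rotation": [0, 0, 0]},
    {"offset": [0.006, 0, 0.319], "rotation": [0, 0, 0]},
    {"offset": [0.006, 0, 0.319], "rotation": [0, 0, 0]}
  ]
}}

```text
time: 23.45
position: [0.5503, 0.0821, 0.0277]
tool_rot: [2.085, 2.348, 0.003]
force: [0.4, 0.2, -0.4]
width: 0.431
gripper_force: 20.0
```

Call:
{"method": "play_rows", "body": {
  "deltas": [
    {"offset": [0, 0, 0], "rotation": [0, 0, 0]},
    {"offset": [0, 0, 0], "rotation": [0, 0, 0]},
    {"offset": [0, 0, -0.02], "rotation": [0, 0, 0]},
    {"offset": [0, 0, -0.1], "rotation": [0, 0, 0]},
    {"offset": [0, 0, -0.2], "rotation": [0, 0, 0]},
    {"offset": [-0.12, 0, -0.32], "rotation": [0, 0, 0]},
    {"offset": [-0.24, 0, -0.44], "rotation": [0, 0, 0]},
    {"offset": [-0.36, -0.05, -0.56], "rotation": [0, 0, 0]},
    {"offset": [-0.48, -0.1, -0.68], "rotation": [0, 0, 0]},
    {"offset": [-0.6, -0.15, -0.78], "rotation": [0, 0, 0]},
    {"offset": [-0.72, -0.2, -0.85], "rotation": [0, 0, 0]},
    {"offset": [-0.84, -0.2, -0.9], "rotation": [0, 0, 0]}
  ],
  "jaw": 0.58
}}

```text
time: 24.65
position: [0.5188, -0.1785, 0.3377]
tool_rot: [2.084, 2.347, 0.003]
force: [0.9, -1.1, -1.0]
width: 0.578
gripper_force: 0.0
```

Call:
{"method": "play_rows", "body": {
  "deltas": [
    {"offset": [-0.05, 0, 0], "rotation": [0, 0, 0]},
    {"offset": [-0.05, 0, 0], "rotation": [0, 0, 0]},
    {"offset": [-0.05, 0, 0], "rotation": [0, 0, 0]},
    {"offset": [-0.05, 0, 0], "rotation": [0, 0, 0]}
  ]
}}

```text
time: 25.05
position: [0.522, -0.196, 0.3348]
tool_rot: [2.084, 2.35, 0.002]
force: [-0.7, -0.1, 0.1]
width: 0.578
gripper_force: 0.0
```

```bash
python3 - <<'E'
from h import *
np.set_printoptions(precision=4,suppress=True)
im,c=snap('wrist','w8');o=get_obs();print(o['position'],abs(o['qd']).max(),o['width'])
for f in fans(im,c):print(*f,'at z.038',plane(c,[f[4]],.038)[0])
snap('scene','s8')
E
```

```text
[ 0.5221 -0.196   0.3348] 0.003258840387723203 0.5810586153869288
[0.5579 0.0382] 7.34678316116333 (41.16722106933594, 28.37645149230957) [0.5583 0.029 ] [372.9249   4.8324] at z.038 [0.5563 0.0318 0.038 ]
[ 0.5521 -0.3104] -4.269233703613281 (45.402069091796875, 40.98881912231445) [ 0.552  -0.3086] [328.7209 294.3488] at z.038 [ 0.5506 -0.3037  0.038 ]
```

View pics/w8.png

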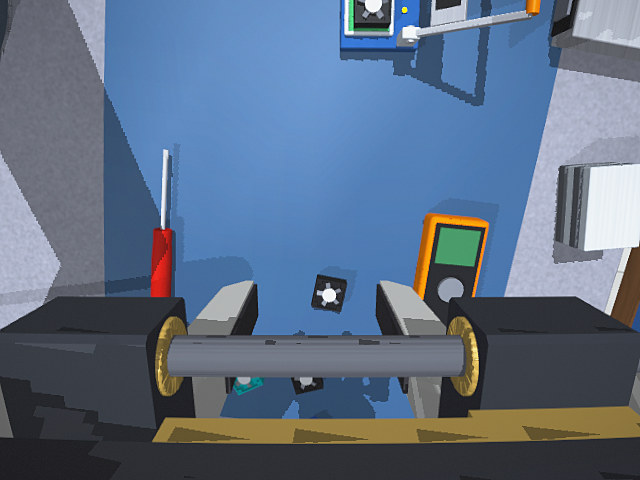

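The one fan in view sits at (328,294), with the other black one partly behind the bar at (307,383) beside the turquoise. Next is the fan at (0.552,−0.311), to go into nest 2.

```bash
python3 - <<'E'
from h import *
plan([[(.552,-.312,.12,85),(.552,-.312,.008,85)],[(.552,-.312,.17,85),(.543,.130,.17,96.85)]])
E
```

```text
[-0.297, 0.039, 0.537] [0.002, -0.001, 0.396] rows 4.9
[-0.297, 0.038, 0.817] [0.002, -0.001, 0.396] rows 7.0
--
[0.0, 0.0, -0.405] [0.0, 0.0, 0.0] rows 3.2
[1.099, -0.119, -0.405] [0.0, 0.0, -0.395] rows 9.4
--
```

Call:
{"method": "play_rows", "body": {
  "deltas": [
    {"offset": [-0.297, 0.039, 0.4], "rotation": [0, 0, 0.396]},
    {"offset": [-0.297, 0.039, 0.4], "rotation": [0, 0, 0.396]},
    {"offset": [-0.297, 0.039, 0.4], "rotation": [0, 0, 0.396]},
    {"offset": [-0.297, 0.039, 0.4], "rotation": [0, 0, 0.396]},
    {"offset": [-0.297, 0.039, 0.4], "rotation": [0, 0, 0.396]},
    {"offset": [-0.297, 0.039, 0.5], "rotation": [0, 0, 0.396]},
    {"offset": [-0.297, 0.039, 0.6], "rotation": [0, 0, 0.396]},
    {"offset": [-0.297, 0.039, 0.7], "rotation": [0, 0, 0.396]},
    {"offset": [-0.297, 0.039, 0.76], "rotation": [0, 0, 0.396]},
    {"offset": [-0.297, 0.039, 0.8], "rotation": [0, 0, 0.396]},
    {"offset": [-0.297, 0.039, 0.817], "rotation": [0, 0, 0.396]},
    {"offset": [-0.297, 0.039, 0.817], "rotation": [0, 0, 0.396]}
  ],
  "jaw": 0.65
}}

```text
time: 26.35
position: [0.5527, -0.313, 0.0088]
tool_rot: [2.316, 2.12, 0.002]
force: [-0.6, -1.0, -0.1]
width: 0.649
gripper_force: 0.0
```

Call:
{"method": "play_rows", "body": {
  "deltas": [
    {"offset": [0, 0, 0], "rotation": [0, 0, 0]},
    {"offset": [0, 0, 0], "rotation": [0, 0, 0]},
    {"offset": [0, 0, 0], "rotation": [0, 0, 0]},
    {"offset": [0, 0, 0], "rotation": [0, 0, 0]},
    {"offset": [0, 0, 0], "rotation": [0, 0, 0]},
    {"offset": [0, 0, -0.04], "rotation": [0, 0, 0]},
    {"offset": [0, 0, -0.12], "rotation": [0, 0, 0]},
    {"offset": [0, 0, -0.24], "rotation": [0, 0, 0]},
    {"offset": [0, 0, -0.36], "rotation": [0, 0, 0]},
    {"offset": [0, 0, -0.405], "rotation": [0, 0, 0]}
  ],
  "jaw": 0,
  "force": 20
}}

```text
time: 27.35
position: [0.5533, -0.3142, 0.1765]
tool_rot: [2.312, 2.115, 0.005]
force: [0.0, -0.6, -0.8]
width: 0.425
gripper_force: 20.0
```

Call:
{"method": "play_rows", "body": {
  "deltas": [
    {"offset": [0.1, -0.01, 0], "rotation": [0, 0, -0.1]},
    {"offset": [0.2, -0.02, 0], "rotation": [0, 0, -0.2]},
    {"offset": [0.3, -0.03, 0], "rotation": [0, 0, -0.3]},
    {"offset": [0.4, -0.04, 0], "rotation": [0, 0, -0.395]},
    {"offset": [0.5, -0.05, 0], "rotation": [0, 0, -0.395]},
    {"offset": [0.6, -0.06, 0], "rotation": [0, 0, -0.395]},
    {"offset": [0.7, -0.07, 0], "rotation": [0, 0, -0.395]},
    {"offset": [0.8, -0.08, 0], "rotation": [0, 0, -0.395]},
    {"offset": [0.9, -0.1, 0], "rotation": [0, 0, -0.395]},
    {"offset": [0.98, -0.106, 0], "rotation": [0, 0, -0.395]},
    {"offset": [0.98, -0.106, 0], "rotation": [0, 0, -0.395]},
    {"offset": [0.98, -0.106, 0], "rotation": [0, 0, -0.395]}
  ]
}}

```text
time: 28.55
position: [0.5444, 0.0812, 0.171]
tool_rot: [2.084, 2.349, 0.002]
force: [0.3, -0.7, -1.2]
width: 0.429
gripper_force: 20.0
```

Call:
{"method": "play_rows", "body": {
  "deltas": [
    {"offset": [0.115, 0.01, 0], "rotation": [0, 0, 0]},
    {"offset": [0.115, 0.01, 0], "rotation": [0, 0, 0]},
    {"offset": [0.115, 0.01, 0], "rotation": [0, 0, 0]},
    {"offset": [0.115, 0.01, 0], "rotation": [0, 0, 0]},
    {"offset": [0.115, 0.01, 0], "rotation": [0, 0, 0]}
  ]
}}

```text
time: 29.05
position: [0.5431, 0.1259, 0.1704]
tool_rot: [2.087, 2.346, 0.002]
force: [-0.5, 0.6, -0.9]
width: 0.43
gripper_force: 20.0
```

```bash
python3 - <<'E'
from h import *
np.set_printoptions(precision=4,suppress=True)
hubtool('w9',2)
E
```

```text
[0.5432 0.126  0.1703] 0.42434333954145537 19.97854918241501 0.005037063814748299
[ 296  283   42   40 1288] hub tool mm [  2.699   -0.2637 -12.001 ]
[0.5426 0.1351] [0.5432 0.1325]
[0.016, 0.001, 0.357] [0.003, 0.0, -0.005] rows 2.9
--
```

Call:
{"method": "play_rows", "body": {
  "deltas": [
    {"offset": [0.016, 0, 0], "rotation": [0, 0, 0]},
    {"offset": [0.016, 0, 0.1], "rotation": [0, 0, 0]},
    {"offset": [0.016, 0, 0.19], "rotation": [0, 0, 0]},
    {"offset": [0.016, 0, 0.26], "rotation": [0, 0, 0]},
    {"offset": [0.016, 0, 0.31], "rotation": [0, 0, 0]},
    {"offset": [0.016, 0, 0.34], "rotation": [0, 0, 0]},
    {"offset": [0.016, 0, 0.357], "rotation": [0, 0, 0]},
    {"offset": [0.016, 0, 0.357], "rotation": [0, 0, 0]},
    {"offset": [0.016, 0, 0.357], "rotation": [0, 0, 0]}
  ]
}}

```text
time: 30.0
position: [0.543, 0.1336, 0.0281]
tool_rot: [2.085, 2.347, 0.003]
force: [-0.7, 0.3, -0.4]
width: 0.43
gripper_force: 20.0
```

Call:
{"method": "play_rows", "body": {
  "deltas": [
    {"offset": [0, 0, 0], "rotation": [0, 0, 0]},
    {"offset": [0, 0, 0], "rotation": [0, 0, 0]},
    {"offset": [0, 0, -0.02], "rotation": [0, 0, 0]},
    {"offset": [0, 0, -0.1], "rotation": [0, 0, 0]},
    {"offset": [0, 0, -0.2], "rotation": [0, 0, 0]},
    {"offset": [-0.12, 0, -0.32], "rotation": [0, 0, 0]},
    {"offset": [-0.24, 0, -0.44], "rotation": [0, 0, 0]},
    {"offset": [-0.36, 0, -0.56], "rotation": [0, 0, 0]},
    {"offset": [-0.48, 0, -0.68], "rotation": [0, 0, 0]},
    {"offset": [-0.6, 0, -0.78], "rotation": [0, 0, 0]},
    {"offset": [-0.72, 0, -0.85], "rotation": [0, 0, 0]},
    {"offset": [-0.8, -0.05, -0.85], "rotation": [0, 0, 0]}
  ],
  "jaw": 0.58
}}

```text
time: 31.2
position: [0.5645, -0.1284, 0.3394]
tool_rot: [2.083, 2.347, 0.004]
force: [0.9, 0.4, -0.7]
width: 0.579
gripper_force: 0.0
```

Call:
{"method": "play_rows", "body": {
  "deltas": [
    {"offset": [-0.65, -0.25, 0], "rotation": [0, 0, 0]},
    {"offset": [-0.65, -0.25, 0], "rotation": [0, 0, 0]},
    {"offset": [-0.65, -0.25, 0], "rotation": [0, 0, 0]},
    {"offset": [-0.65, -0.25, 0], "rotation": [0, 0, 0]},
    {"offset": [-0.65, -0.25, 0], "rotation": [0, 0, 0]},
    {"offset": [-0.65, -0.25, 0], "rotation": [0, 0, 0]},
    {"offset": [-0.65, -0.25, 0], "rotation": [0, 0, 0]},
    {"offset": [-0.65, -0.25, 0], "rotation": [0, 0, 0]},
    {"offset": [-0.65, -0.25, 0], "rotation": [0, 0, 0]},
    {"offset": [-0.65, -0.25, 0], "rotation": [0, 0, 0]}
  ]
}}

```text
time: 32.2
position: [0.4961, -0.3959, 0.3367]
tool_rot: [2.084, 2.349, 0.002]
force: [0.3, -0.8, -0.3]
width: 0.579
gripper_force: 0.0
```

```bash
python3 - <<'E'
from h import *
np.set_printoptions(precision=4,suppress=True)
im,c=snap('wrist','w10');o=get_obs();print(o['position'],abs(o['qd']).max(),o['width'])
for f in fans(im,c):print(*f)
im2,c2=snap('scene','s10');cv2.imwrite('pics/p10.png',np.hstack([im[:,160:560,::-1],cv2.resize(im2[250:400,290:460],(400,353))[:,:,::-1] if 0 else cv2.copyMakeBorder(cv2.resize(im2[250:400,290:460],(400,353)),0,127,0,0,cv2.BORDER_CONSTANT)[:,:,::-1]]))
print(plane(c2,[(0,0)],.038)[0][:0])
E
```

```text
[ 0.4961 -0.396   0.3366] 0.004312343141230809 0.579101744004673
[ 0.5348 -0.4392] 21.418865203857422 (39.573909759521484, 42.48695373535156) [ 0.535  -0.4378] [342.1337 242.4302]
[ 0.4029 -0.5211] 18.298730850219727 (142.97097778320312, 114.4150619506836) [ 0.3803 -0.5778] [234.9    290.6977]
[ 0.6184 -0.4961] 0.36990681290626526 (60.346370697021484, 77.63431549072266) [ 0.6184 -0.5223] [398.814  291.3277]
[]
```

View pics/p10.png

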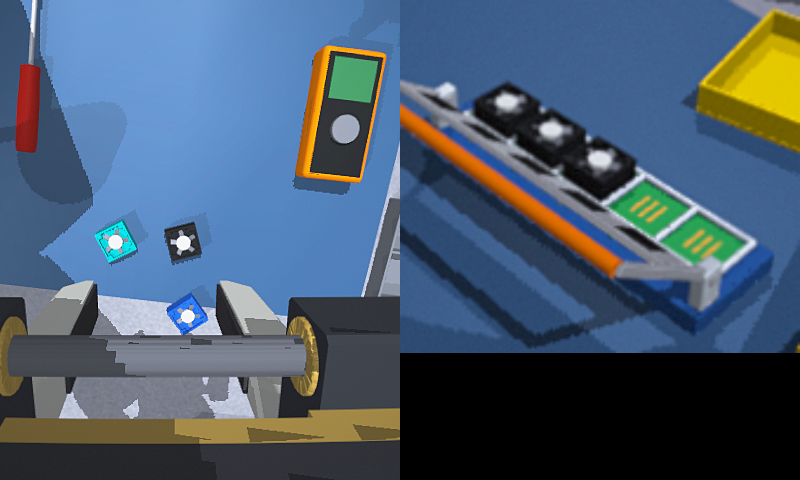

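Three fans sit level in nests 0–2. The last black fan is at full pixel (342,242), between the turquoise look-alike on its left and the blue one below.

```bash
python3 - <<'E'
from h import *
plan([[(.535,-.4400,.12,111.4),(.535,-.4400,.008,111.4)],[(.535,-.44,.17,111.4),(.535,-.12,.17,96.85)],[(.537,.1807,.17,96.85)]])
E
```

```text
[-0.12, 0.083, 0.542] [0.003, 0.001, -0.485] rows 4.5
[-0.12, 0.082, 0.822] [0.003, 0.001, -0.485] rows 6.7
--
[0.0, 0.0, -0.405] [0.0, 0.0, 0.0] rows 3.2
[0.745, 0.292, -0.405] [0.0, -0.0, 0.485] rows 7.2
--
[0.746, 0.095, 0.0] [0.0, 0.0, 0.0] rows 6.0
--
```

Call:
{"method": "play_rows", "body": {
  "deltas": [
    {"offset": [-0.12, 0.083, 0.4], "rotation": [0, 0, -0.485]},
    {"offset": [-0.12, 0.083, 0.4], "rotation": [0, 0, -0.485]},
    {"offset": [-0.12, 0.083, 0.4], "rotation": [0, 0, -0.485]},
    {"offset": [-0.12, 0.083, 0.4], "rotation": [0, 0, -0.485]},
    {"offset": [-0.12, 0.083, 0.5], "rotation": [0, 0, -0.485]},
    {"offset": [-0.12, 0.083, 0.6], "rotation": [0, 0, -0.485]},
    {"offset": [-0.12, 0.083, 0.68], "rotation": [0, 0, -0.485]},
    {"offset": [-0.12, 0.083, 0.74], "rotation": [0, 0, -0.485]},
    {"offset": [-0.12, 0.083, 0.79], "rotation": [0, 0, -0.485]},
    {"offset": [-0.12, 0.083, 0.822], "rotation": [0, 0, -0.485]},
    {"offset": [-0.12, 0.083, 0.822], "rotation": [0, 0, -0.485]}
  ],
  "jaw": 0.56
}}

```text
time: 33.4
position: [0.5344, -0.4398, 0.0059]
tool_rot: [-1.771, -2.593, -0.002]
force: [0.0, -0.2, -0.7]
width: 0.559
gripper_force: 0.0
```

Call:
{"method": "play_rows", "body": {
  "deltas": [
    {"offset": [0, 0, 0], "rotation": [0, 0, 0]},
    {"offset": [0, 0, 0], "rotation": [0, 0, 0]},
    {"offset": [0, 0, 0], "rotation": [0, 0, 0]},
    {"offset": [0, 0, 0], "rotation": [0, 0, 0]},
    {"offset": [0, 0, 0], "rotation": [0, 0, 0]},
    {"offset": [0, 0, -0.04], "rotation": [0, 0, 0]},
    {"offset": [0, 0, -0.12], "rotation": [0, 0, 0]},
    {"offset": [0, 0, -0.24], "rotation": [0, 0, 0]},
    {"offset": [0, 0, -0.36], "rotation": [0, 0, 0]},
    {"offset": [0, 0, -0.405], "rotation": [0, 0, 0]}
  ],
  "jaw": 0,
  "force": 20
}}

```text
time: 34.4
position: [0.5358, -0.442, 0.1763]
tool_rot: [1.767, 2.587, -0.0]
force: [0.3, 0.2, -0.8]
width: 0.426
gripper_force: 20.0
```

Call:
{"method": "play_rows", "body": {
  "deltas": [
    {"offset": [0.1, 0.04, 0], "rotation": [0, 0, 0.1]},
    {"offset": [0.2, 0.08, 0], "rotation": [0, 0, 0.2]},
    {"offset": [0.3, 0.12, 0], "rotation": [0, 0, 0.3]},
    {"offset": [0.4, 0.16, 0], "rotation": [0, 0, 0.4]},
    {"offset": [0.5, 0.2, 0], "rotation": [0, 0, 0.485]},
    {"offset": [0.6, 0.24, 0], "rotation": [0, 0, 0.485]},
    {"offset": [0.7, 0.27, 0], "rotation": [0, 0, 0.485]},
    {"offset": [0.745, 0.292, 0], "rotation": [0, 0, 0.485]},
    {"offset": [0.745, 0.292, 0], "rotation": [0, 0, 0.485]}
  ]
}}

```text
time: 35.3
position: [0.5351, -0.1186, 0.1707]
tool_rot: [2.082, 2.35, 0.003]
force: [0.1, -1.3, 0.5]
width: 0.427
gripper_force: 20.0
```

Call:
{"method": "play_rows", "body": {
  "deltas": [
    {"offset": [0.1, 0.013, 0], "rotation": [0, 0, 0]},
    {"offset": [0.2, 0.026, 0], "rotation": [0, 0, 0]},
    {"offset": [0.3, 0.04, 0], "rotation": [0, 0, 0]},
    {"offset": [0.4, 0.05, 0], "rotation": [0, 0, 0]},
    {"offset": [0.5, 0.064, 0], "rotation": [0, 0, 0]},
    {"offset": [0.6, 0.077, 0], "rotation": [0, 0, 0]},
    {"offset": [0.7, 0.09, 0], "rotation": [0, 0, 0]},
    {"offset": [0.746, 0.095, 0], "rotation": [0, 0, 0]},
    {"offset": [0.746, 0.095, 0], "rotation": [0, 0, 0]},
    {"offset": [0.746, 0.095, 0], "rotation": [0, 0, 0]},
    {"offset": [0.746, 0.095, 0], "rotation": [0, 0, 0]}
  ]
}}

```text
time: 36.4
position: [0.5379, 0.1786, 0.1698]
tool_rot: [2.087, 2.346, 0.002]
force: [-0.2, 0.2, -1.1]
width: 0.428
gripper_force: 20.0
```

```bash
python3 - <<'E'
from h import *
np.set_printoptions(precision=4,suppress=True)
hubtool('w11',3)
E
```

```text
[0.5379 0.1787 0.1697] 0.4301205226740886 19.999307692050934 0.004653506180279147
[ 296  285   42   39 1284] hub tool mm [  1.8952  -0.1907 -12.0008]
[0.5365 0.1857] [0.5369 0.1839]
[0.013, -0.001, 0.356] [0.003, 0.0, -0.006] rows 2.8
--
```

Call:
{"method": "play_rows", "body": {
  "deltas": [
    {"offset": [0.013, 0, 0], "rotation": [0, 0, 0]},
    {"offset": [0.013, 0, 0.1], "rotation": [0, 0, 0]},
    {"offset": [0.013, 0, 0.19], "rotation": [0, 0, 0]},
    {"offset": [0.013, 0, 0.26], "rotation": [0, 0, 0]},
    {"offset": [0.013, 0, 0.31], "rotation": [0, 0, 0]},
    {"offset": [0.013, 0, 0.34], "rotation": [0, 0, 0]},
    {"offset": [0.013, 0, 0.358], "rotation": [0, 0, 0]},
    {"offset": [0.013, 0, 0.358], "rotation": [0, 0, 0]},
    {"offset": [0.013, 0, 0.358], "rotation": [0, 0, 0]}
  ]
}}

```text
time: 37.35
position: [0.5378, 0.1853, 0.027]
tool_rot: [2.085, 2.347, 0.003]
force: [-1.2, -0.7, -0.8]
width: 0.426
gripper_force: 20.0
```

Call:
{"method": "play_rows", "body": {
  "deltas": [
    {"offset": [0, 0, 0], "rotation": [0, 0, 0]},
    {"offset": [0, 0, 0], "rotation": [0, 0, 0]},
    {"offset": [0, 0, -0.02], "rotation": [0, 0, 0]},
    {"offset": [0, 0, -0.1], "rotation": [0, 0, 0]},
    {"offset": [0, 0, -0.2], "rotation": [0, 0, 0]},
    {"offset": [-0.1, 0, -0.32], "rotation": [0, 0, 0]},
    {"offset": [-0.2, 0, -0.44], "rotation": [0, 0, 0]},
    {"offset": [-0.3, 0, -0.56], "rotation": [0, 0, 0]},
    {"offset": [-0.4, 0, -0.68], "rotation": [0, 0, 0]},
    {"offset": [-0.5, 0, -0.78], "rotation": [0, 0, 0]},
    {"offset": [-0.55, 0, -0.8], "rotation": [0, 0, 0]},
    {"offset": [-0.55, 0, -0.8], "rotation": [0, 0, 0]}
  ],
  "jaw": 0.58
}}

```text
time: 38.55
position: [0.5629, -0.0357, 0.3502]
tool_rot: [2.085, 2.343, 0.005]
force: [0.0, 0.5, -0.1]
width: 0.58
gripper_force: 0.0
```

Call:
{"method": "play_rows", "body": {
  "deltas": [
    {"offset": [0, 0, 0], "rotation": [0, 0, 0]},
    {"offset": [0, 0, 0], "rotation": [0, 0, 0]},
    {"offset": [0, 0, 0], "rotation": [0, 0, 0]}
  ]
}}

```text
time: 38.85
position: [0.5621, -0.0322, 0.3453]
tool_rot: [-2.085, -2.349, -0.001]
force: [-0.4, -0.7, -0.3]
width: 0.581
gripper_force: 0.0
```

```bash
python3 - <<'E'
from h import *
np.set_printoptions(precision=4,suppress=True)
im,c=snap('wrist','w12');o=get_obs();print(o['position'],abs(o['qd']).max(),o['width'])
a=np.radians(6.85)
for f in fans(im,c):
    w=plane(c,[f[4]],.038)[0][:2]-[.5426,.1351];print(f[1],f[4],'block mm',1000*np.array([w@[np.cos(a),np.sin(a)],w@[-np.sin(a),np.cos(a)]]))
im2,c2=snap('scene','s12');im3,c3=snap('side','d12')
k=lambda i:cv2.resize(i,(400,300))[:,:,::-1]
cv2.imwrite('pics/p12.png',np.vstack([np.hstack([k(im[:240,200:520]),k(im2[250:370,290:450])]),np.hstack([k(im3[150:270,230:390]),k(im3)])]))
plan([[(.6793,.1488,.25,96.85),(.6793,.1488,.098,96.85)]])
E
```

```text
[ 0.5622 -0.0321  0.3453] 0.004625880635080876 0.5807141036907136
5.110935211181641 [318.0746   9.693 ] block mm [ 0.8866 52.0192]
6.371588230133057 [317.1502  58.5117] block mm [-0.137   0.8651]
6.840977668762207 [318.1045 105.8507] block mm [  0.9764 -50.6707]
7.391508102416992 [318.2513 151.0267] block mm [   1.1835 -101.9681]
5.781003475189209 [589.2454 283.119 ] block mm [ 358.7901 -268.5943]
15.393077850341797 [602.7937 283.996 ] block mm [ 377.8824 -269.9517]
[0.415, 0.344, 0.239] [0.0, -0.001, -0.001] rows 4.7
[0.415, 0.344, 0.619] [0.0, -0.001, -0.001] rows 6.6
--
```

View pics/p12.png

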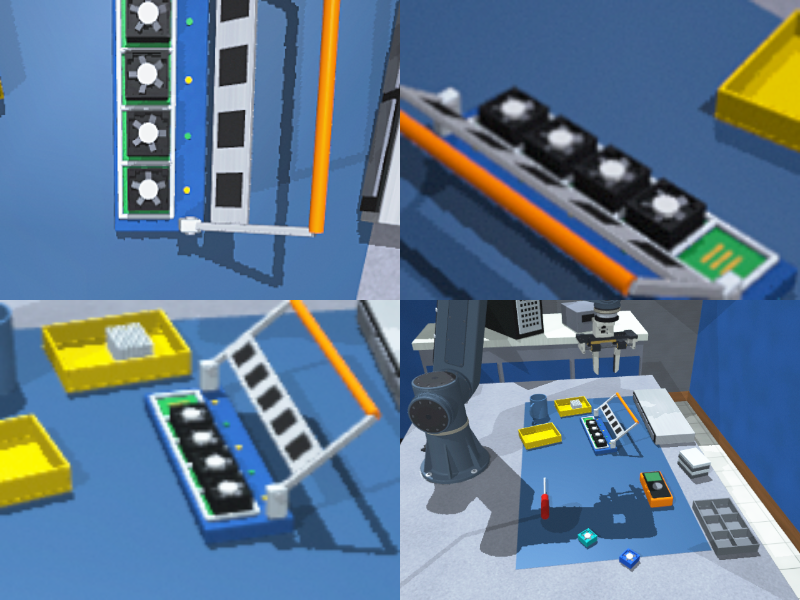

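All four fans sit within 1.5 mm of their nests and level. The bench has only the turquoise and blue look-alikes left, and the heat sink is in the tray. Now I'll shut the clamp.

Call:
{"method": "play_rows", "body": {
  "deltas": [
    {"offset": [0.415, 0.344, 0.239], "rotation": [0, 0, 0]},
    {"offset": [0.415, 0.344, 0.239], "rotation": [0, 0, 0]},
    {"offset": [0.415, 0.344, 0.239], "rotation": [0, 0, 0]},
    {"offset": [0.415, 0.344, 0.239], "rotation": [0, 0, 0]},
    {"offset": [0.415, 0.344, 0.239], "rotation": [0, 0, 0]},
    {"offset": [0.415, 0.344, 0.239], "rotation": [0, 0, 0]},
    {"offset": [0.415, 0.344, 0.239], "rotation": [0, 0, 0]},
    {"offset": [0.415, 0.344, 0.35], "rotation": [0, 0, 0]},
    {"offset": [0.415, 0.344, 0.46], "rotation": [0, 0, 0]},
    {"offset": [0.415, 0.344, 0.55], "rotation": [0, 0, 0]},
    {"offset": [0.415, 0.344, 0.619], "rotation": [0, 0, 0]},
    {"offset": [0.415, 0.344, 0.619], "rotation": [0, 0, 0]}
  ],
  "jaw": 0.4
}}

```text
time: 40.2
position: [0.678, 0.1465, 0.0961]
tool_rot: [-2.086, -2.346, 0.005]
force: [-0.5, -1.0, 0.2]
width: 0.401
gripper_force: 0.0
```

Call:
{"method": "play_rows", "body": {
  "deltas": [
    {"offset": [0, 0, 0], "rotation": [0, 0, 0]},
    {"offset": [0, 0, 0], "rotation": [0, 0, 0]},
    {"offset": [0, 0, 0], "rotation": [0, 0, 0]},
    {"offset": [0, 0, 0], "rotation": [0, 0, 0]},
    {"offset": [0, 0, 0], "rotation": [0, 0, 0]}
  ],
  "jaw": 0,
  "force": 40
}}

```text
time: 40.7
position: [0.68, 0.1477, 0.1001]
tool_rot: [2.086, 2.348, 0.002]
force: [-4.5, -2.3, 7.0]
width: 0.113
gripper_force: 40.0
```

Call:
{"method": "play_rows", "body": {
  "deltas": [
    {"offset": [0, -0.019, -0.023], "rotation": [0, 0, 0]},
    {"offset": [0, -0.04, -0.044], "rotation": [0, 0, 0]},
    {"offset": [0, -0.063, -0.062], "rotation": [0, 0, 0]},
    {"offset": [0, -0.089, -0.079], "rotation": [0, 0, 0]},
    {"offset": [0, -0.115, -0.093], "rotation": [0, 0, 0]},
    {"offset": [0, -0.143, -0.104], "rotation": [0, 0, 0]},
    {"offset": [0, -0.172, -0.112], "rotation": [0, 0, 0]},
    {"offset": [0, -0.201, -0.117], "rotation": [0, 0, 0]},
    {"offset": [0, -0.231, -0.12], "rotation": [0, 0, 0]},
    {"offset": [0, -0.261, -0.119], "rotation": [0, 0, 0]},
    {"offset": [0, -0.291, -0.116], "rotation": [0, 0, 0]},
    {"offset": [0, -0.32, -0.109], "rotation": [0, 0, 0]}
  ]
}}

```text
time: 41.9
position: [0.5536, 0.133, 0.1447]
tool_rot: [2.083, 2.345, 0.008]
force: [3.8, 0.8, 1.1]
width: 0.117
gripper_force: 40.0
```

Call:
{"method": "play_rows", "body": {
  "deltas": [
    {"offset": [0, -0.029, 0.009], "rotation": [0, 0, 0]},
    {"offset": [0, -0.056, 0.022], "rotation": [0, 0, 0]},
    {"offset": [0, -0.082, 0.037], "rotation": [0, 0, 0]},
    {"offset": [0, -0.106, 0.054], "rotation": [0, 0, 0]},
    {"offset": [0, -0.129, 0.074], "rotation": [0, 0, 0]},
    {"offset": [0, -0.149, 0.096], "rotation": [0, 0, 0]},
    {"offset": [0, -0.168, 0.12], "rotation": [0, 0, 0]},
    {"offset": [0, -0.183, 0.145], "rotation": [0, 0, 0]},
    {"offset": [0, -0.196, 0.172], "rotation": [0, 0, 0]},
    {"offset": [0, -0.207, 0.2], "rotation": [0, 0, 0]},
    {"offset": [0, -0.214, 0.229], "rotation": [0, 0, 0]},
    {"offset": [0, -0.218, 0.259], "rotation": [0, 0, 0]}
  ]
}}

```text
time: 43.1
position: [0.4659, 0.1227, 0.0379]
tool_rot: [2.086, 2.348, 0.002]
force: [2.0, 6.4, 1.7]
width: 0.116
gripper_force: 40.0
```

Call:
{"method": "play_rows", "body": {
  "deltas": [
    {"offset": [0, -0.001, 0.015], "rotation": [0, 0, 0]},
    {"offset": [0, -0.002, 0.03], "rotation": [0, 0, 0]},
    {"offset": [0, -0.002, 0.036], "rotation": [0, 0, 0]},
    {"offset": [0, -0.002, 0.036], "rotation": [0, 0, 0]}
  ]
}}

```text
time: 43.5
position: [0.4652, 0.1226, 0.0241]
tool_rot: [2.086, 2.348, 0.001]
force: [-1.0, 6.8, 7.6]
width: 0.115
gripper_force: 40.0
```

Call:
{"method": "play_rows", "body": {
  "deltas": [
    {"offset": [0, 0, 0], "rotation": [0, 0, 0]},
    {"offset": [0, 0, 0], "rotation": [0, 0, 0]},
    {"offset": [0, 0, 0], "rotation": [0, 0, 0]},
    {"offset": [0, 0, -0.04], "rotation": [0, 0, 0]},
    {"offset": [0, 0, -0.14], "rotation": [0, 0, 0]},
    {"offset": [0, 0, -0.26], "rotation": [0, 0, 0]},
    {"offset": [0, 0, -0.38], "rotation": [0, 0, 0]},
    {"offset": [-0.12, 0, -0.5], "rotation": [0, 0, 0]},
    {"offset": [-0.24, 0, -0.62], "rotation": [0, 0, 0]},
    {"offset": [-0.36, 0, -0.74], "rotation": [0, 0, 0]},
    {"offset": [-0.4, 0, -0.8], "rotation": [0, 0, 0]},
    {"offset": [-0.4, 0, -0.8], "rotation": [0, 0, 0]}
  ],
  "jaw": 0.4
}}

```text
time: 44.7
position: [0.4841, -0.0386, 0.3466]
tool_rot: [2.086, 2.345, 0.003]
force: [0.0, 0.8, -0.7]
width: 0.399
gripper_force: 0.0
```

Call:
{"method": "play_rows", "body": {
  "deltas": [
    {"offset": [0, 0, 0], "rotation": [0, 0, 0]},
    {"offset": [0, 0, 0], "rotation": [0, 0, 0]},
    {"offset": [0, 0, 0], "rotation": [0, 0, 0]}
  ]
}}

```text
time: 45.0
position: [0.4834, -0.0358, 0.3428]
tool_rot: [-2.085, -2.348, 0.0]
force: [-0.3, 1.1, -0.7]
width: 0.404
gripper_force: 0.0
```

```bash
python3 - <<'E'
from h import *
np.set_printoptions(precision=4,suppress=True)
im,c=snap('scene','s13')
def handle(A):
    m=cv2.inRange(cv2.cvtColor(A,cv2.COLOR_RGB2HSV),(8,180,120),(17,255,255));m[:,:300]=0
    p=np.argwhere(m)[:,::-1];return p.mean(0),p[p[:,0]<p[:,0].min()+3].mean(0),p[p[:,0]>p[:,0].max()-3].mean(0)
print(handle(np.load('scene0.npy')));print(handle(im));print(get_obs()['position'])
# expected handle shift for 0.06 rad (7 mm up), pixels
print(proj(c,[[.4643,.1232,.051]])-proj(c,[[.4643,.1232,.044]]))
im3,c3=snap('side','d13')
cv2.imwrite('pics/p13.png',np.hstack([cv2.resize(i,(400,300))[:,:,::-1] for i in(im[240:420,290:530],im3[130:265,220:400])]))
E
```

```text
(array([408.8231, 299.1043]), array([353.0714, 267.8571]), array([462.75, 327.5 ]))
(array([408.9427, 299.1099]), array([353.0714, 267.8571]), array([462.75, 327.5 ]))
[ 0.4835 -0.0357  0.3429]
[[ 0.2655 -2.9295]]
```

View pics/p13.png

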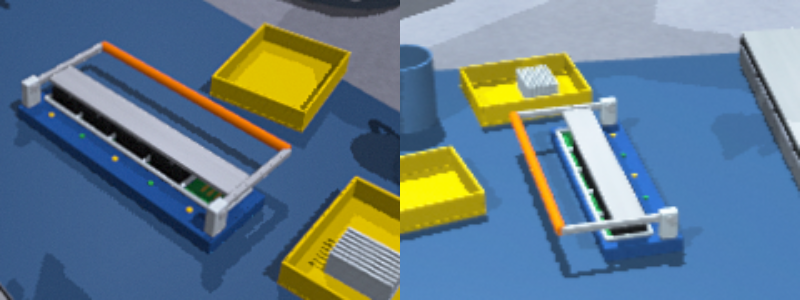

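The clamp is shut over the fans, with the handle pixels matching the start to within 0.1 px. The heat sink is in the tray and the gripper is clear.

```bash
python3 -c "
from h import *
print(r.job_done())"
```

```text
the job is handed in; nothing more can be done
None
```

I handed in the job: the heat sink is in the left-hand yellow tray, the clamp was swung fully open and then shut again over all four fans in nests 0–3, and the mug, screwdriver, multimeter and look-alikes were left alone; the hand-in returned no verdict.

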